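Close the filter manifold and knock its lock pin home

TASK

Close the filter manifold: seat the aluminium cover flat on the block with its two holes over the guide pins, and let go. Then take the mallet and, with a quick but light blow of its face, square to the slanted sprung lock pin, knock the pin down until it snaps home (do not lean slowly on it, pound it or push it with the gripper). Finally stand the mallet on its head on the bench clear of the manifold, leaving the other lab things where they are.

Things in the scene. Friction and masses are not known exactly. Their poses are not given: they have to be found in the camera images.
- manifold: Fixed block, 110 (x) x 190 (y) x 40 mm high; origin under its centre. Two upright steel guide pins (8 mm across, upper 7 mm tapered) stand 18 mm up from its top at x = 0, y = +68 and -68 mm. At its -x side a post (34 mm wide, x -83 to -61 mm, 90 mm high) carries the lock pin's slanted sleeve, 18 to 23 mm across, ending 32 mm below the raised pin's top; a barrel juts 40 mm from it to +y.
- seat (a point): Centre of the block's flat top, 40 mm above the bench; axes as the manifold's. The underside of the cover comes to lie here.
- pin_head (a point): Centre of the flat top of the steel lock pin's head (disc 18 mm across, 8 mm thick). z points out along the pin, 25 degrees from vertical, leaning to the manifold's -x; y is the manifold's y. Moves with the pin; when up it lies at x = -87.5, z = 144.3 mm in the manifold's frame. When down, the pin's nose reaches 5 mm over the cover's front edge, 2 mm above it, and bars the cover.
- lockpin (a joint): Travel of the lock pin along its slant: 0 = up (start), 0.020 m = fully down on its stop. A spring resists with 5 to 7.5 N; released before 0.016 m it springs back up, past that it snaps down to 0.020 by itself and stays. Its stop is rigid; over 35 N on the pin counts as pounding.
- cover: Loose aluminium plate, 90 (x) x 164 (y) x 6 mm, about 0.28 kg, with two through holes 11 mm in diameter at x = 0, y = +68 and -68 mm and an upright rib in the middle to hold it by: 50 mm long (x), 14 mm thick (y), its top 42 mm above the underside. Origin at the centre of the underside, z up. Alike after a half turn; either way round will do.
- mallet: Loose mallet, 0.3 kg, standing on its head. Origin at the centre of the lower, striking face, z up through the head: a block 44 x 44 mm, 80 mm high, white nylon faces at both ends. The wooden handle leaves it along +x, its axis at z = 40 mm, from x = 22 to 152 mm; 18 mm wide (y), 26 mm high (z). Balance point about x = 20 mm.
- bottle: Bystander: clear bottle, 60 mm in diameter, 130 mm high; origin at its underside.
- beaker: Bystander: glass beaker, 76 mm in diameter, 95 mm high; origin at its underside.
- jar: Bystander: amber jar, 52 mm in diameter, 60 mm high; origin at its underside.
- dish: Bystander: closed flat dish, 88 mm in diameter, 15 mm high; origin at its underside.
- scoop: Bystander: thin steel lab scoop lying flat, 130 mm long along its x.
- tube_rack: Bystander: green tube rack 60 x 110 x 38 mm; origin at its underside.
There are look-alikes about, which are no part of the job. What is shaped like the cover but purple or yellow is not meant.

How it is judged:
By the outcome, as a careful person would: the job done as asked, in the order asked, and still so for the second after the job is handed in, with the robot touching nothing.
It also fails if it takes over 72 s, if anything falls off the work surface, if the arm or the gripper's body presses on something with over 40 N, if the wrist force passes 120 N, or if a joint passes its speed limit or range.

ROBOT

A 7-joint arm with a two-finger parallel gripper is mounted at the origin on the work surface. World frame = base frame: x ahead of the robot, y to its left, z up, the work surface at z = 0. Lengths are in m, angles in degrees, forces in N, time in s.
With the tool pointing down it reaches from about 0.425 to 0.875 m from the base axis. Payload 4.7 kg.
Tool frame: the origin (TCP) lies on the centre line of the jaws, within the pads' length; the fingertips stand 11 mm ahead of it and the grasp point (between the pads) lies 8 mm behind it; z points along the fingers, y is the direction in which the jaws open and shut (so a half turn about z gives the same grasp; the last joint's range is limited). The gripper opens to 87 mm and grips with 3 to 60 N. Pads are 19 mm wide; open, the fingers measure 117 mm over their backs; the gripper's body (75 mm by 190 mm) begins 51 mm behind the grasp point.
Start: joints at [-70.64, 18.392, -4.016, 83.108, 1.295, 78.541, -3.26], TCP at [0.207, 0.616, 0.234] pointing down, gripper open.
Joint ranges: [-163.93, 163.93], [-17.29, 119.83], [-79.2, 71.16], [3.27, 140.29], [-89.18, 269.18], [5.43, 117.66], [-154.24, 154.24]. Speed limits (degrees/s): [147.25, 147.25, 180, 180, 180, 180, 180].

INTERFACE

Orientations are given as [roll, pitch, yaw] about the fixed x, y, z axes, in that order (R = Rz(yaw) Ry(pitch) Rx(roll)).
In Python, from cell import env gives the robot as it stands.
- The arm moves only by the tool servo_tool, never from a script. Its argument "moves" is text: rows parted by semicolons, each of 7 numbers parted by spaces: the shift along the tool's x, y, z as a fraction of full scale, then the turn, a rotation vector about the tool's x, y, z as a fraction of full scale, then the gripper's target within -1 to 1 (shut at 1, half-way at 0, fully open at -1). A call has 1 to 20 rows; each row shifts and turns the pose as measured when the row begins, along the tool's axes as they then stand; what a row does not reach is not made up. Full scale, the value 1, is 1000 mm for a shift and 0.5 rad for a turn. A row lasts 1/12 s, in which the tool goes at most 41.7 mm and 7.16 degrees, less where a joint would pass 70% of its speed; a pose out of reach is approached as far as the arm can. A call with a number of a shift or a turn outside -1 to 1 is refused whole. A call with a gripper value outside its range is refused whole. The fingers move at their own pace and stop on an object; "squeeze" is the grip in N (left out, the last holds). Time passes only in rows, so rows that do not move let the fingers close. It gives the time, the measured TCP pose, the force and the opening at its end, in the units of the state.
- env.get_obs(): the state, without advancing time (a new reading comes with each control period).
- env.read_camera(name): name is "scene" or "top" or "wrist"; returns a dict with "img" (420x560x3 uint8, red, green, blue), "range_z" (420x560 float32, m along the optical axis (not along the pixel's ray), 0 where there is no reading), "mtx" (3x3 intrinsics, pixels), "T" (4x4, takes a point from camera to world coordinates); the wrist camera has in their place "hand_eye" (4x4, takes a point from camera to tool coordinates, whose origin is the TCP and whose axes are the flange's). Camera axes: x right, y up, looking along -z (the intrinsics and any distortion apply to the point x, -y, -z); pixel columns grow to the right and rows downward; lengths in m; the calibration is good to about 2 mm. A picture is of the moment at which its call begins: read the wrist's pose just before it.
- env.sign_off(): hands the job in, once; it reports no verdict.
The state is a dict: "time_s": time; "qpos": joint angles; "joint_velocities": joint speeds; "effort": joint torques, N m; "tool_pos": TCP position; "tool_rot": TCP orientation; "force": force on the tool from outside, world axes, zero at the start; "wrist_torque": the same for the moment, N m; "grip_width": finger opening in m.
Only numpy, scipy, OpenCV 4.12 (cv2) and the standard library are available. Lean on these libraries where they do the work, as an engineer would, in place of code of your own. Each camera call takes 0.05 s, during which the arm holds its last target.

## Working session

There is one attempt and no reset: what is moved stays moved. The work goes in short steps, Python scripts to look and compute and a tool call to move; the robot and the scene stay as the last step left them, time stands still between calls to the robot, and variables do not carry over. Pictures are saved under pics/ and viewed, and the job is handed in when it is done.

Besides the shell and the picture viewer there is one more tool, called after "Emit:" by a JSON object that holds its "name" and its "arguments". servo_tool: Moves the arm, as the interface text tells. Its arguments: {"type":"object","properties":{"moves":{"type":"string"},"squeeze":{"type":"number"}},"required":["moves"]}

```bash
ls; mkdir -p pics; cat > h.py <<'E'
import numpy as np, cv2
from cell import env
from scipy.spatial.transform import Rotation as R
def tool():
    o=env.get_obs(); T=np.eye(4); T[:3,3]=o['tool_pos']; T[:3,:3]=R.from_euler('xyz',o['tool_rot'],degrees=True).as_matrix(); return o,T
def cam(n):
    o,T=tool(); c=env.read_camera(n)
    c['Tw']=c['T'] if 'T' in c else T@c['hand_eye']; return c
def pts(c):
    z=c['range_z']; h,w=z.shape; u,v=np.meshgrid(np.arange(w),np.arange(h)); K=c['mtx']
    x=(u-K[0,2])/K[0,0]*z; y=-(v-K[1,2])/K[1,1]*z
    P=np.stack([x,y,-z],-1); return P@c['Tw'][:3,:3].T+c['Tw'][:3,3]
def proj(c,p):
    q=np.linalg.inv(c['Tw'])@np.append(p,1); K=c['mtx']
    return K[0,0]*q[0]/-q[2]+K[0,2], K[1,1]*-q[1]/-q[2]+K[1,2]
def save(n,img,s=1): 
    cv2.imwrite('pics/'+n,cv2.resize(cv2.cvtColor(img,cv2.COLOR_RGB2BGR),None,fx=s,fy=s,interpolation=cv2.INTER_CUBIC))
E
python3 - <<'E'
from h import *
for n in ['scene','top','wrist']:
    c=cam(n); save(n+'0.png',c['img'],1.4); print(n,c['mtx'].round(1).tolist(),c['Tw'].round(3).tolist(),[k for k in c])
    np.savez(n+'0.npz',**{k:c[k] for k in ['img','range_z','mtx','Tw']})
print(env.get_obs())
E
```

```text
pics
scene [[520.7, 0.0, 288.3], [0.0, 520.7, 206.8], [0.0, 0.0, 1.0]] [[-0.219, -0.738, 0.638, 1.411], [0.976, -0.154, 0.157, 0.273], [-0.018, 0.657, 0.754, 1.165], [0.0, 0.0, 0.0, 1.0]] ['img', 'range_z', 'mtx', 'T', 'Tw']
top [[542.4, 0.0, 279.8], [0.0, 542.4, 208.8], [0.0, 0.0, 1.0]] [[0.004, 0.983, -0.182, 0.239], [-1.0, 0.008, 0.021, 0.082], [0.022, 0.182, 0.983, 1.548], [0.0, 0.0, 0.0, 1.0]] ['img', 'range_z', 'mtx', 'T', 'Tw']
wrist [[377.3, 0.0, 277.3], [0.0, 377.3, 218.6], [0.0, 0.0, 1.0]] [[0.318, -0.904, -0.286, 0.129], [0.948, 0.303, 0.097, 0.643], [-0.002, -0.302, 0.953, 0.384], [0.0, 0.0, 0.0, 1.0]] ['img', 'range_z', 'mtx', 'hand_eye', 'Tw']
{'time_s': 0.15, 'qpos': array([-70.6387467 ,  18.42909626,  -4.01728057,  83.15728676,
         1.29555664,  78.54146375,  -3.25929063]), 'joint_velocities': array([-0.06148416, -0.21497431, -0.02470928, -0.16476809,  0.00719676,
        0.05849871, -0.07824193]), 'effort': array([-9.47254375e-05, -4.91795933e+01, -4.04735059e-01, -3.12881112e+01,
       -6.40613073e-02,  4.03612142e-02,  1.05062149e-04]), 'tool_pos': array([0.20672617, 0.61583503, 0.23272901]), 'tool_rot': array([-1.79917407e+02,  5.01128410e-03,  1.61450589e+02]), 'force': array([-0.8485782 ,  0.66133936, -0.89072969]), 'wrist_torque': array([ 0.02258305,  0.05840734, -0.02531909]), 'grip_width': 0.08721442033030756}
```

View pics/scene0.png

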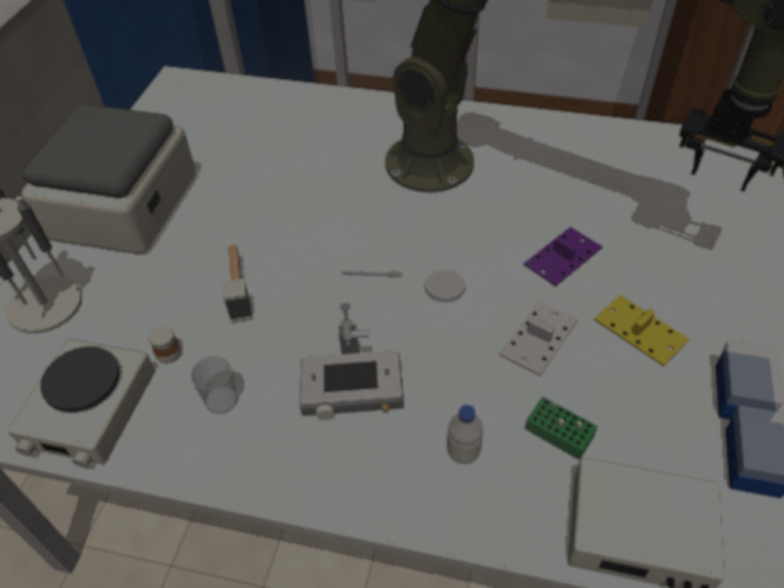

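View pics/top0.png

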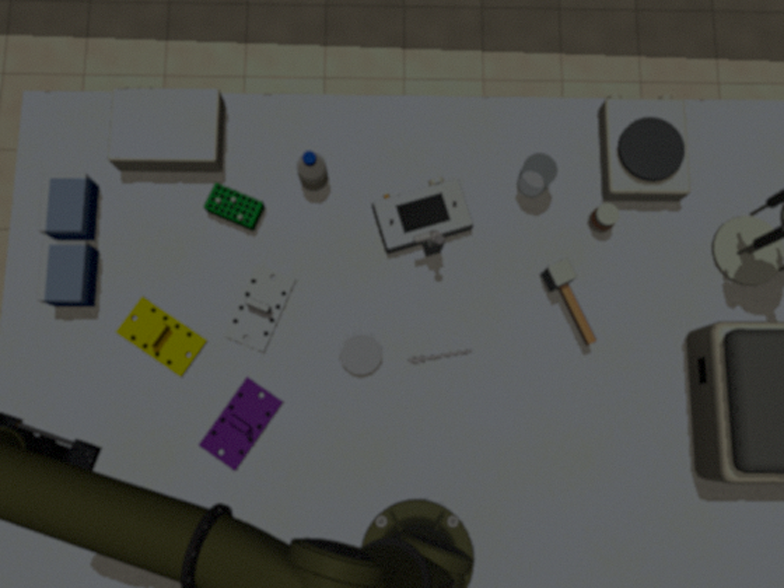

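View pics/wrist0.png

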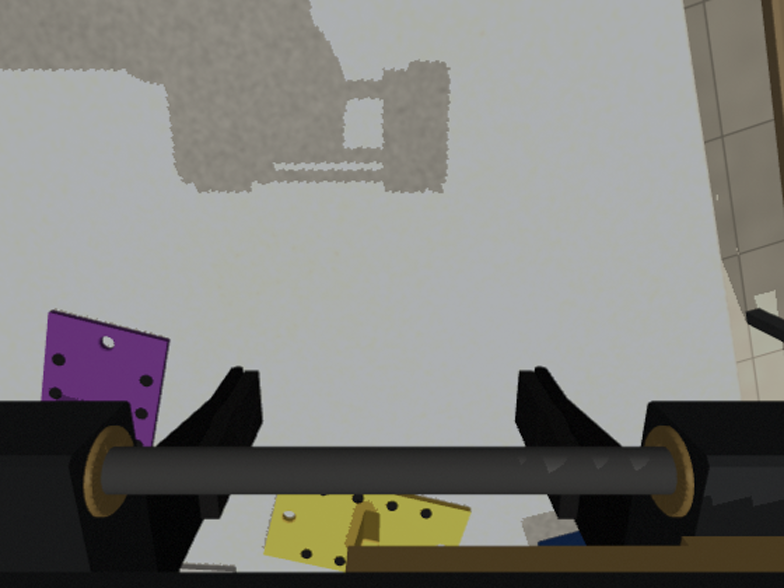

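Candidates for the cover in the top picture are the grey/aluminium plate at (262,308), the purple one at (241,424) and the yellow one at (162,336). The grey one fits the description. Next I check it in a close crop and measure.

```bash
python3 - <<'E'
from h import *
L=lambda n:{k:v for k,v in np.load(n+'0.npz').items()}
t=L('top');s=L('scene')
def crop(c,u,v,w,h): return c['img'][v:v+h,u:u+w]
a=cv2.resize(crop(t,145,175,90,90),(390,390),interpolation=cv2.INTER_CUBIC)
b=cv2.resize(crop(s,340,200,90,90),(390,390),interpolation=cv2.INTER_CUBIC)
save('cover_crop.png',np.clip(np.hstack([a,b])*1.5,0,255).astype(np.uint8))
a=cv2.resize(crop(t,255,115,90,90),(390,390),interpolation=cv2.INTER_CUBIC)
b=cv2.resize(crop(s,205,205,90,95),(390,390),interpolation=cv2.INTER_CUBIC)
save('man_crop.png',np.clip(np.hstack([a,b])*1.5,0,255).astype(np.uint8))
P=pts(t);Q=pts(s)
print('table z top',[P[v,u].round(4).tolist() for u,v in [(230,210),(350,210),(180,300),(450,330)]])
print('table z sc',[Q[v,u].round(4).tolist() for u,v in [(330,230),(200,170),(430,200)]])
E
```

```text
table z top [[0.5227, 0.1931, -0.0076], [0.5242, -0.1561, -0.0001], [0.2634, 0.3254, 0.0108], [0.1841, -0.4311, -0.0001]]
table z sc [[0.4863, 0.1667, 0.0009], [0.3322, -0.2765, 0.0024], [0.3142, 0.4386, 0.0028]]
```

View pics/cover_crop.png

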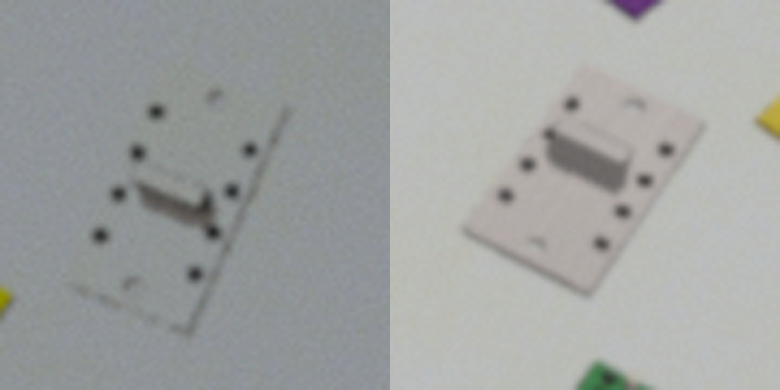

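View pics/man_crop.png

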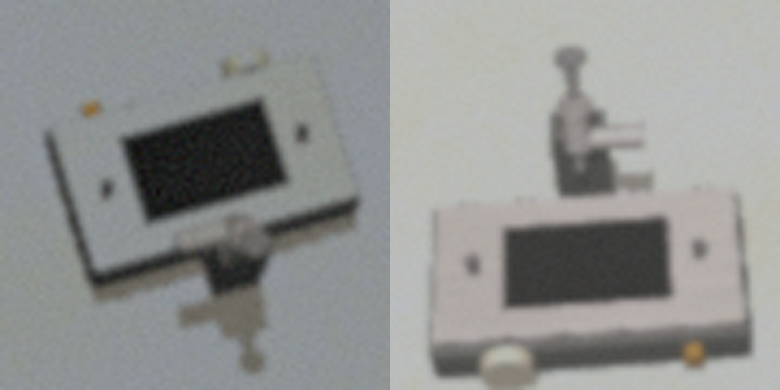

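```bash
cat >> h.py <<'E'
def ray(c,u,v,z):
    K=c['mtx']; d=c['Tw'][:3,:3]@np.array([(u-K[0,2])/K[0,0],-(v-K[1,2])/K[1,1],-1]); o=c['Tw'][:3,3]
    return o+d*(z-o[2])/d[2]
E
python3 - <<'E'
from h import *
L=lambda n:{k:v for k,v in np.load(n+'0.npz').items()}
t=L('top');s=L('scene')
k=90/390
A=[(156,112),(137,152),(118,194),(100,235),(249,150),(231,191),(213,233),(195,274)]
a=np.array([ray(t,145+u*k-.4,175+v*k-.4,.006) for u,v in A]); print('cover top',a.mean(0).round(4), np.degrees(np.arctan2(*(a[0]+a[4]-a[3]-a[7])[[1,0]])))
B=[(571,104),(550,134),(528,165),(505,196),(666,150),(645,181),(623,212),(601,244)]
b=np.array([ray(s,340+(u-390)*k-.4,200+v*k-.4,.006) for u,v in B]); print('cover sc',b.mean(0).round(4),np.degrees(np.arctan2(*(b[0]+b[4]-b[3]-b[7])[[1,0]])))
# pins base/tip
for n,c,pp in [('t',t,[(105,190),(302,133)]),]:
    for u,v in pp: print(n,ray(c,255+u*k-.4,115+v*k-.4,.049))
for u,v in [(474,265),(700,250)]: print('s',ray(s,205+(u-390)*k-.4,205+v*(95/390)-.4,.049))
# pin head
print('head sc at .144',ray(s,205+(571-390)*k-.4,205+53*(95/390)-.4,.144))
print('head t',ray(t,255+250*k-.4,115+238*k-.4,.144))
# black panel corners
for u,v in [(122,139),(262,100),(287,183),(148,221)]: print('panel t',ray(t,255+u*k-.4,115+v*k-.4,.04))
# mallet, others rough
for nm,u,v,z in [('mallet head',563,272,.08),('handle end',590,342,.053),('scoopL',410,360,0),('scoopR',470,351,0),('dish',361,355,.015),('bottle cap',310,158,.13),('beaker',532,180,0.05),('jar',603,217,.06),('rack',234,206,.038),('lamp base',748,250,0)]:
    print(nm,ray(t,u/1.4,v/1.4,z).round(3))
E
```

```text
cover top [0.4928 0.3206 0.006 ] -21.82344309007219
cover sc [0.4921 0.3222 0.006 ] 158.22715693532618
t [0.66340678 0.05274754 0.049     ]
t [ 0.70399449 -0.07799183  0.049     ]
s [ 0.70788649 -0.07461498  0.049     ]
s [0.66889987 0.05451388 0.049     ]
head sc at .144 [ 0.60353496 -0.03619143  0.144     ]
head t [ 0.60680824 -0.03500055  0.144     ]
panel t [0.70127591 0.04139568 0.04      ]
panel t [ 0.72947473 -0.05234174  0.04      ]
panel t [ 0.67206849 -0.06857521  0.04      ]
panel t [0.64499967 0.02397296 0.04      ]
mallet head [ 0.555 -0.29   0.08 ]
handle end [ 0.419 -0.346  0.053]
scoopL [0.386 0.01  0.   ]
scoopR [ 0.405 -0.113  0.   ]
dish [0.394 0.11  0.015]
bottle cap [0.768 0.212 0.13 ]
beaker [ 0.756 -0.24   0.05 ]
jar [ 0.675 -0.382  0.06 ]
rack [0.697 0.374 0.038]
lamp base [ 0.624 -0.706  0.   ]
```

```bash
cat >> h.py <<'E'
def plan(pos,rpy,n=None,g=-1,dec=3):
    o,T=tool(); p0=T[:3,3]; r0=R.from_matrix(T[:3,:3]); r1=R.from_euler('xyz',rpy,degrees=True)
    rv=(r0.inv()*r1).as_rotvec(); d=np.asarray(pos)-p0
    need=max(np.linalg.norm(d)/.040,np.linalg.norm(rv)/.12)
    if n is None: n=int(np.ceil(need))
    print('t',o['time_s'],'q',o['qpos'].round(1).tolist(),'dist',np.linalg.norm(d).round(4),'rot',np.degrees(rv).round(2),'n',n,'need',round(need,1))
    for i in range(n):
        ri=r0*R.from_rotvec(rv*i/n); s=ri.inv().apply(d/n); w=rv/n/.5
        print(' '.join('%g'%round(float(x),dec) for x in [*s,*w,g]),end='; ')
    print()
E
python3 - <<'E'
from h import *
plan([.493,.321,.20],[180,0,68.2])
E
```

```text
t 0.15 q [-70.6, 18.4, -4.0, 83.2, 1.3, 78.5, -3.3] dist 0.4123 rot [-6.000e-02  7.000e-02  9.325e+01] n 14 need 13.6
-0.026 -0.013 0.002 -0 0 0.233 -1; -0.027 -0.01 0.002 -0 0 0.233 -1; -0.028 -0.007 0.002 -0 0 0.233 -1; -0.029 -0.004 0.002 -0 0 0.233 -1; -0.029 -0 0.002 -0 0 0.233 -1; -0.029 0.003 0.002 -0 0 0.233 -1; -0.029 0.006 0.002 -0 0 0.233 -1; -0.028 0.01 0.002 -0 0 0.233 -1; -0.026 0.013 0.002 -0 0 0.233 -1; -0.025 0.016 0.002 -0 0 0.233 -1; -0.023 0.019 0.002 -0 0 0.233 -1; -0.02 0.021 0.002 -0 0 0.233 -1; -0.018 0.023 0.002 -0 0 0.233 -1; -0.015 0.025 0.002 -0 0 0.233 -1;
```

Emit:
{"name": "servo_tool", "arguments": {"moves": "-0.026 -0.013 0.002 0 0 0.233 -1; -0.027 -0.01 0.002 0 0 0.233 -1; -0.028 -0.007 0.002 0 0 0.233 -1; -0.029 -0.004 0.002 0 0 0.233 -1; -0.029 0 0.002 0 0 0.233 -1; -0.029 0.003 0.002 0 0 0.233 -1; -0.029 0.006 0.002 0 0 0.233 -1; -0.028 0.01 0.002 0 0 0.233 -1; -0.026 0.013 0.002 0 0 0.233 -1; -0.025 0.016 0.002 0 0 0.233 -1; -0.023 0.019 0.002 0 0 0.233 -1; -0.02 0.021 0.002 0 0 0.233 -1; -0.018 0.023 0.002 0 0 0.233 -1; -0.015 0.025 0.002 0 0 0.233 -1"}}

```text
time_s: 1.32
tool_pos: [0.4845, 0.3059, 0.1969]
tool_rot: [-179.6, 0.4, 64.6]
force: [0.9, 0.6, 0.1]
grip_width: 0.0868
```

```bash
python3 - <<'E'
from h import *
plan([.493,.321,.20],[180,0,68.2])
c=cam('wrist'); save('w1.png',c['img'],1.4); np.savez('w1.npz',**{k:c[k] for k in ['img','range_z','mtx','Tw']})
print([np.round(proj(c,p),1) for p in [(.493,.321,.006),(.493,.321,.042)]])
E
```

```text
t 1.3167 q [-52.0, 10.8, 19.5, 97.5, -3.9, 73.0, -57.1] dist 0.0176 rot [-0.46  0.39 -3.65] n 1 need 0.5
0.017 0.001 -0.003 -0.016 0.014 -0.127 -1; 
[array([279.7, 174.1]), array([279.6, 182.7])]
```

View pics/w1.png

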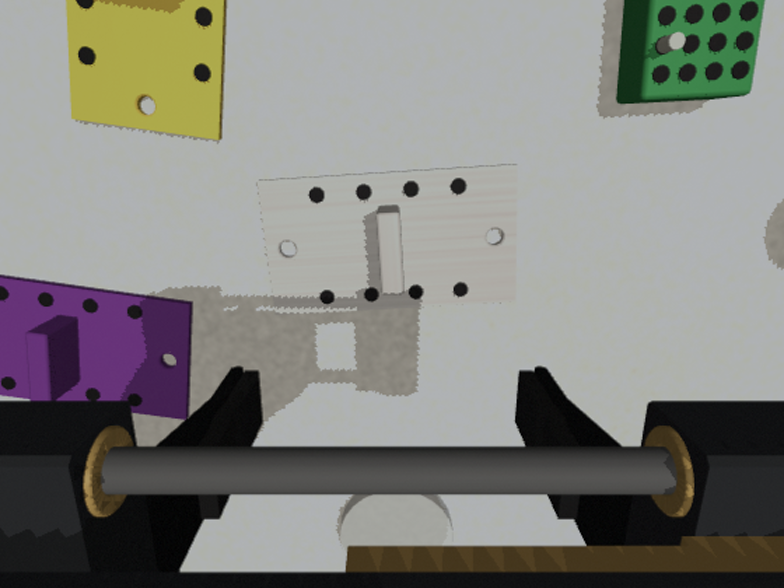

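The close view shows the bare aluminium cover, centred near (390,247), with holes at (288,248) and (494,236). The choice is right, so I measure it now.

```bash
cat > dots.py <<'E'
from h import *
def dots(c,box,z,thr=60):
    u0,v0,u1,v1=box; g=cv2.cvtColor(c['img'],cv2.COLOR_RGB2GRAY)[v0:v1,u0:u1]
    m=(g<thr).astype(np.uint8); n,l,st,ce=cv2.connectedComponentsWithStats(m)
    r=[]
    for i in range(1,n):
        if 40<st[i,4]<220: r.append((ce[i]+[u0,v0],st[i,4]))
    return r
E
python3 - <<'E'
from dots import *
import time
o1=env.get_obs(); c=cam('wrist'); np.savez('w2.npz',**{k:c[k] for k in ['img','range_z','mtx','Tw']})
o2=env.get_obs(); print(o1['tool_pos'],o1['tool_rot'],o2['tool_pos'],o2['tool_rot'],o1['joint_velocities'].round(2))
r=dots(c,(180,110,380,225),.006); a=[]
for p,s in r:
    w=ray(c,*p,.006); a.append(w); print(p.round(1),s,w.round(4))
a=np.array(a); print(a.mean(0))
E
```

```text
[0.48944367 0.29851624 0.19659603] [-179.8310684     0.56264925   63.69299834] [0.48776082 0.30075275 0.19673838] [-179.73271244    0.53268368   64.19108727] [-0.44 -0.79 -0.27  0.5   1.76  1.19  7.91]
[316.5 126.1] 84 [0.5468 0.3367 0.006 ]
[282.4 128.7] 83 [0.5189 0.348  0.006 ]
[248.4 131.5] 85 [0.4909 0.3592 0.006 ]
[214.7 134.2] 85 [0.463  0.3703 0.006 ]
[319.6 200.6] 73 [0.5213 0.2736 0.006 ]
[287.7 202.9] 72 [0.4935 0.2847 0.006 ]
[256.  205.3] 74 [0.4658 0.2958 0.006 ]
[224.  207.6] 72 [0.4376 0.3071 0.006 ]
[0.49220729 0.32192586 0.006     ]
```

Emit:
{"name": "servo_tool", "arguments": {"moves": "0 0 0 0 0 0 -1; 0 0 0 0 0 0 -1; 0 0 0 0 0 0 -1"}}

```text
time_s: 1.67
tool_pos: [0.4871, 0.3008, 0.1961]
tool_rot: [-179.6, 0.6, 64.2]
force: [-0.1, 0.3, -0.1]
grip_width: 0.0872
```

```bash
python3 - <<'E'
from dots import *
plan([.4922,.3219,.09],[180,0,68.15],n=4)
E
```

```text
t 1.6667 q [-51.7, 10.8, 19.7, 97.5, -3.8, 73.0, -56.9] dist 0.1083 rot [-0.37  0.57 -3.9 ] n 4 need 2.7
0.006 -0.001 0.026 -0.003 0.005 -0.034 -1; 0.006 -0.001 0.026 -0.003 0.005 -0.034 -1; 0.005 -0.001 0.026 -0.003 0.005 -0.034 -1; 0.005 -0.001 0.027 -0.003 0.005 -0.034 -1;
```

Emit:
{"name": "servo_tool", "arguments": {"moves": "0.006 -0.001 0.026 -0.003 0.005 -0.034 -1; 0.006 -0.001 0.026 -0.003 0.005 -0.034 -1; 0.005 -0.001 0.026 -0.003 0.005 -0.034 -1; 0.005 -0.001 0.027 -0.003 0.005 -0.034 -1; 0 0 0 0 0 0 -1; 0 0 0 0 0 0 -1"}}

```text
time_s: 2.17
tool_pos: [0.4886, 0.332, 0.0902]
tool_rot: [-180.0, -0.4, 69.2]
force: [0.7, -1.0, 0.5]
grip_width: 0.087
```

```bash
python3 - <<'E'
from dots import *
plan([.4922,.3219,.09],[180,0,68.15],n=1)
plan([.4922,.3219,.023],[180,0,68.15],n=4)
print(env.get_obs()['joint_velocities'].round(2))
c=cam('wrist'); save('w3.png',c['img'],1.4)
r=dots(c,(120,60,440,300),.006); a=[]
for p,s in r:
    w=ray(c,*p,.006); a.append(w); print(p.round(1),s,w.round(4))
E
```

```text
t 2.1667 q [-51.7, 17.6, 17.7, 102.2, -6.4, 60.7, -52.5] dist 0.0107 rot [-0.03 -0.44  1.06] n 1 need 0.3
-0.008 0.007 0 -0.001 -0.015 0.037 -1; 
t 2.1667 q [-51.7, 17.6, 17.7, 102.2, -6.4, 60.7, -52.5] dist 0.068 rot [-0.03 -0.44  1.06] n 4 need 1.7
-0.002 0.002 0.017 -0 -0.004 0.009 -1; -0.002 0.002 0.017 -0 -0.004 0.009 -1; -0.002 0.002 0.017 -0 -0.004 0.009 -1; -0.002 0.002 0.017 -0 -0.004 0.009 -1; 
[-1.25  1.91 -1.    1.86 -0.52 -0.54  0.53]
[218.1 193.9] 166 [0.4631 0.3703 0.006 ]
[264.9 194.8] 165 [0.491 0.359 0.006]
[311.7 195.7] 161 [0.519  0.3478 0.006 ]
[358.3 196.5] 166 [0.5468 0.3367 0.006 ]
[220.8 289.2] 143 [0.4378 0.3072 0.006 ]
[264.1 290. ] 135 [0.4658 0.2959 0.006 ]
[307.3 290.8] 142 [0.4936 0.2847 0.006 ]
[350.2 291.7] 130 [0.5214 0.2734 0.006 ]
```

View pics/w3.png

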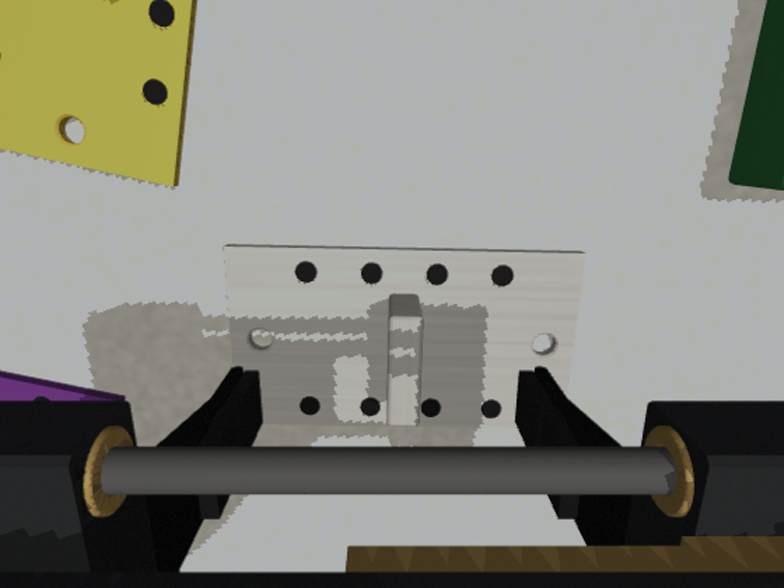

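Emit:
{"name": "servo_tool", "arguments": {"moves": "-0.007 0.006 0 0 -0.013 0.033 -1; 0 0 0 0 0 0 -1; 0 0 0 0 0 0 -1"}}

```text
time_s: 2.47
tool_pos: [0.4927, 0.3241, 0.0943]
tool_rot: [179.9, -0.3, 68.2]
force: [-0.5, 0.3, 0.5]
grip_width: 0.0868
```

```bash
python3 - <<'E'
from dots import *
plan([.4922,.3219,.023],[180,0,68.15],n=4)
print(env.get_obs()['joint_velocities'].round(2))
E
```

```text
t 2.4667 q [-51.4, 17.4, 18.2, 102.1, -6.2, 61.2, -52.7] dist 0.0713 rot [ 0.07 -0.27  0.09] n 4 need 1.8
-0.001 0 0.018 0.001 -0.002 0.001 -1; -0.001 0 0.018 0.001 -0.002 0.001 -1; -0.001 0 0.018 0.001 -0.002 0.001 -1; -0.001 0 0.018 0.001 -0.002 0.001 -1; 
[ 0.9  -1.08  1.17 -0.64  1.13  0.66 -0.37]
```

Emit:
{"name": "servo_tool", "arguments": {"moves": "-0.001 0 0.018 0 -0.002 0 -1; -0.001 0 0.018 0 -0.002 0 -1; 0 0 0.012 0 0 0 -1; 0 0 0.008 0 0 0 -1; 0 0 0.004 0 0 0 -1; 0 0 0 0 0 0 -1; 0 0 0 0 0 0 -1"}}

```text
time_s: 3.05
tool_pos: [0.4985, 0.3241, 0.0403]
tool_rot: [179.5, -0.9, 68.0]
force: [-0.2, -0.1, -0.3]
grip_width: 0.0866
```

```bash
python3 - <<'E'
from dots import *
plan([.4922,.3219,.023],[180,0,68.15],n=1)
print(env.get_obs()['joint_velocities'].round(2))
E
```

```text
t 3.05 q [-50.5, 21.1, 17.7, 104.4, -7.8, 54.7, -51.5] dist 0.0186 rot [ 0.48 -0.89 -0.15] n 1 need 0.5
-0.005 -0.005 0.017 0.017 -0.031 -0.005 -1; 
[ 0.12  0.09  0.02 -0.12 -0.03 -0.02 -0.07]
```

Emit:
{"name": "servo_tool", "arguments": {"moves": "-0.003 -0.003 0.009 0.009 -0.018 -0.003 -1; -0.003 -0.003 0.009 0.009 -0.018 0 -1; 0 0 0 0 0 0 -1; 0 0 0 0 0 0 -1"}}

```text
time_s: 3.38
tool_pos: [0.4911, 0.3216, 0.0222]
tool_rot: [-180.0, 0.1, 68.1]
force: [0.0, 0.6, -0.3]
grip_width: 0.087
```

```bash
python3 - <<'E'
from dots import *
plan([.4922,.3219,.023],[180,0,68.15],n=1)
print(env.get_obs()['joint_velocities'].round(2))
E
```

```text
t 3.3833 q [-50.5, 22.4, 17.4, 105.1, -8.1, 53.8, -51.4] dist 0.0014 rot [-0.02  0.1  -0.04] n 1 need 0.0
0.001 0.001 -0.001 -0.001 0.003 -0.001 -1; 
[-0.19  0.66 -0.23  0.83 -0.25  0.04  0.01]
```

Emit:
{"name": "servo_tool", "arguments": {"moves": "0.001 0 0 0 0 0 1; 0 0 0 0 0 0 1; 0 0 0 0 0 0 1; 0 0 0 0 0 0 1; 0 0 0 0 0 0 1; 0 0 0 0 0 0 1; 0 0 0 0 0 0 1; 0 0 0 0 0 0 1", "squeeze": 40}}

```text
time_s: 4.05
tool_pos: [0.492, 0.3231, 0.023]
tool_rot: [180.0, 0.0, 68.1]
force: [-0.5, 0.4, -0.4]
grip_width: 0.0418
```

Emit:
{"name": "servo_tool", "arguments": {"moves": "0 0 0 0 0 0 1; 0 0 0 0 0 0 1; 0 0 0 0 0 0 1; 0 0 0 0 0 0 1; 0 0 0 0 0 0 1; 0 0 0 0 0 0 1; 0 0 0 0 0 0 1"}}

```text
time_s: 4.63
tool_pos: [0.4921, 0.323, 0.0231]
tool_rot: [180.0, 0.0, 68.1]
force: [0.9, 0.3, -0.6]
grip_width: 0.0134
```

```bash
python3 - <<'E'
from dots import *
plan([.4922,.3219,.15],[180,0,68.15],n=4,g=1)
E
```

```text
t 4.6333 q [-50.5, 22.4, 17.4, 104.9, -8.1, 53.9, -51.5] dist 0.1269 rot [ 0.03  0.02 -0.04] n 4 need 3.2
-0 0 -0.032 0 0 -0 1; -0 0 -0.032 0 0 -0 1; -0 0 -0.032 0 0 -0 1; -0 0 -0.032 0 0 -0 1;
```

Emit:
{"name": "servo_tool", "arguments": {"moves": "0 0 -0.02 0 0 0 1; 0 0 -0.032 0 0 0 1; 0 0 -0.032 0 0 0 1; 0 0 -0.032 0 0 0 1; 0 0 -0.032 0 0 0 1; 0 0 -0.032 0 0 0 1; 0 0 -0.02 0 0 0 1; 0 0 0 0 0 0 1; 0 0 0 0 0 0 1"}}

```text
time_s: 5.38
tool_pos: [0.4872, 0.3198, 0.2233]
tool_rot: [-179.5, 0.9, 68.1]
force: [0.8, 0.3, -3.5]
grip_width: 0.0135
```

```bash
python3 - <<'E'
from dots import *
plan([.60,-.04,.25],[180,0,17.3],n=14,g=1)
o=env.get_obs();print(o['force'],o['grip_width'])
E
```

```text
t 5.3833 q [-52.5, 11.4, 19.1, 93.7, -3.7, 76.6, -54.8] dist 0.378 rot [-2.000e-02  1.070e+00  5.079e+01] n 14 need 9.5
-0.021 0.017 -0.002 -0 0.003 0.127 1; -0.02 0.018 -0.002 -0 0.003 0.127 1; -0.019 0.02 -0.002 -0 0.003 0.127 1; -0.017 0.021 -0.002 -0 0.003 0.127 1; -0.016 0.022 -0.002 -0 0.003 0.127 1; -0.015 0.023 -0.002 -0 0.003 0.127 1; -0.013 0.024 -0.002 -0 0.003 0.127 1; -0.012 0.024 -0.002 -0 0.003 0.127 1; -0.01 0.025 -0.002 -0 0.003 0.127 1; -0.008 0.026 -0.002 -0 0.003 0.127 1; -0.007 0.026 -0.002 -0 0.003 0.127 1; -0.005 0.026 -0.002 -0 0.003 0.127 1; -0.003 0.027 -0.002 -0 0.003 0.127 1; -0.002 0.027 -0.002 -0 0.003 0.127 1; 
[ 0.79245655  0.28418272 -3.48549377] 0.013537248557540672
```

Cover is held (weight 2.8 N shows up). Moving over the manifold's near side to look.

Emit:
{"name": "servo_tool", "arguments": {"moves": "-0.021 0.017 -0.002 0 0.003 0.127 1; -0.02 0.018 -0.002 0 0.003 0.127 1; -0.019 0.02 -0.002 0 0.003 0.127 1; -0.017 0.021 -0.002 0 0.003 0.127 1; -0.016 0.022 -0.002 0 0.003 0.127 1; -0.015 0.023 -0.002 0 0.003 0.127 1; -0.013 0.024 -0.002 0 0.003 0.127 1; -0.012 0.024 -0.002 0 0.003 0.127 1; -0.01 0.025 -0.002 0 0.003 0.127 1; -0.008 0.026 -0.002 0 0.003 0.127 1; -0.007 0.026 -0.002 0 0.003 0.127 1; -0.005 0.022 -0.002 0 0.003 0.12 1; -0.003 0.015 -0.002 0 0.003 0.1 1; -0.002 0.008 -0.001 0 0.002 0.05 1; 0 0 0 0 0 0 1; 0 0 0 0 0 0 1; 0 0 0 0 0 0 1"}}

```text
time_s: 6.8
tool_pos: [0.5694, -0.0601, 0.2351]
tool_rot: [179.8, 1.5, 14.5]
force: [0.2, 0.5, -3.0]
grip_width: 0.0136
```

```bash
python3 - <<'E'
from dots import *
plan([.60,-.04,.25],[180,0,17.3],n=2,g=1)
print(env.get_obs()['joint_velocities'].round(2))
c=cam('wrist'); save('w4.png',c['img'],1.4); np.savez('w4.npz',**{k:c[k] for k in ['img','range_z','mtx','Tw']})
E
```

```text
t 6.8 q [-31.1, 11.2, 39.1, 94.5, -6.4, 78.1, -66.5] dist 0.0396 rot [ 0.18  1.48 -2.8 ] n 2 need 1.0
0.017 -0.006 -0.008 0.003 0.026 -0.049 1; 0.017 -0.005 -0.008 0.003 0.026 -0.049 1; 
[-0.43 -0.07 -0.68  0.41 -0.72  0.1  -0.04]
```

View pics/w4.png

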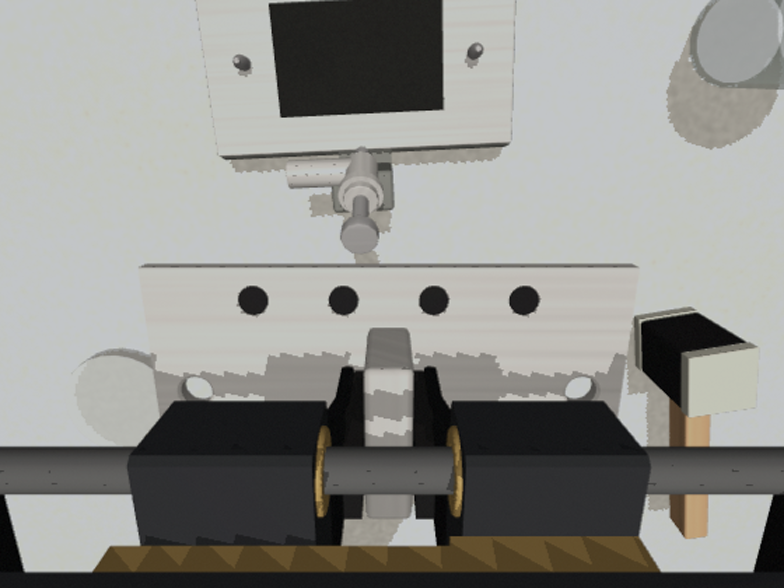

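```bash
python3 - <<'E'
from dots import *
c={k:v for k,v in np.load('w4.npz').items()}
im=c['img']
a=cv2.resize(im[25:65,155:195],(380,380),interpolation=cv2.INTER_CUBIC); b=cv2.resize(im[17:57,320:360],(380,380),interpolation=cv2.INTER_CUBIC)
save('pins.png',np.hstack([a,b]))
for u,v in [(222,158),(511,144)]: print('corner',ray(c,u/1.4-.3,v/1.4-.3,.04).round(4))
g=cv2.cvtColor(im,cv2.COLOR_RGB2GRAY)
m=(g<70).astype(np.uint8); m[90:]=0; cs,_=cv2.findContours(m,0,2)
for k in cs:
    if cv2.contourArea(k)>30: print(cv2.boundingRect(k),cv2.contourArea(k))
E
```

```text
corner [0.6092 0.0577 0.04  ]
corner [ 0.6626 -0.1153  0.04  ]
(192, 0, 125, 84) 9406.0
```

View pics/pins.png

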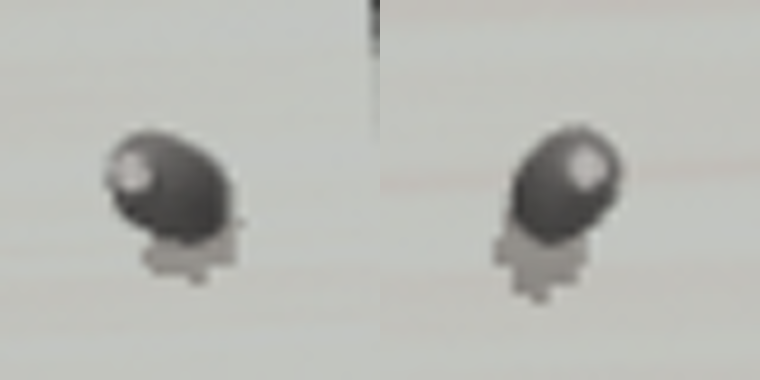

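```bash
python3 - <<'E'
from dots import *
c={k:v for k,v in np.load('w4.npz').items()}
tl=ray(c,168.2,42.6,.058); tr=ray(c,341.1,34.1,.058)
bl=ray(c,155+187/9.5-.5,25+201/9.5-.5,.04); br=ray(c,320+172/9.5-.5,17+203/9.5-.5,.04)
for l,r in [(tl,tr),(bl,br)]:
    d=l-r; print(l.round(4),r.round(4),((l+r)/2).round(4),'len',np.linalg.norm(d).round(4),'yaw',np.degrees(np.arctan2(d[1],d[0]))-90)
# held cover dots
r=dots(c,(150,195,400,235),0,thr=50)
o,T=tool()
# plane of cover top in tool: z=+.017
Twc=c['Tw']; r0=T
E_=np.linalg.inv(T)@Twc  # approx (arm almost still)
for p,s in r:
    K=c['mtx']; d=E_[:3,:3]@np.array([(p[0]-K[0,2])/K[0,0],-(p[1]-K[1,2])/K[1,1],-1]); oo=E_[:3,3]; w=oo+d*(.017-oo[2])/d[2]; print(p.round(1),s,w.round(4))
E
```

```text
[0.6663 0.0532 0.058 ] [ 0.7062 -0.0768  0.058 ] [ 0.6863 -0.0118  0.058 ] len 0.1359 yaw 17.071494938285028
[0.6659 0.053  0.04  ] [ 0.7056 -0.077   0.04  ] [ 0.6858 -0.012   0.04  ] len 0.1359 yaw 16.999263025734876
```

```bash
sed -i 's/40<st\[i,4\]<220/40<st[i,4]<600/' dots.py; python3 - <<'E'
from dots import *
c={k:v for k,v in np.load('w4.npz').items()}
w=env.read_camera('wrist'); E_=w['hand_eye']; K=c['mtx']
print(E_.round(3).tolist())
for p,s in dots(c,(150,195,400,235),0,thr=50):
    d=E_[:3,:3]@np.array([(p[0]-K[0,2])/K[0,0],-(p[1]-K[1,2])/K[1,1],-1]); oo=E_[:3,3]; q=oo+d*(.017-oo[2])/d[2]; print(p.round(1),s,q.round(4))
E
```

```text
[[-0.0, 0.953, 0.303, 0.085], [1.0, -0.0, 0.0, -0.0], [0.0, 0.303, -0.953, -0.151], [0.0, 0.0, 0.0, 1.0]]
[180.4 214.3] 310 [ 0.0333 -0.0453  0.017 ]
[244.7 214.2] 311 [ 0.0333 -0.0153  0.017 ]
[309.4 214.2] 313 [0.0333 0.0148 0.017 ]
[373.9 214.2] 319 [0.0333 0.0449 0.017 ]
```

```bash
python3 - <<'E'
from dots import *
plan([.6867,-.0117,.17],[180,0,17.05],n=5,g=1)
print(env.get_obs()['joint_velocities'].round(2))
E
```

```text
t 6.9 q [-31.1, 11.2, 39.0, 94.5, -6.5, 78.1, -66.5] dist 0.1421 rot [ 0.17  1.46 -2.44] n 5 need 3.6
0.025 -0.003 0.012 0.001 0.01 -0.017 1; 0.025 -0.003 0.012 0.001 0.01 -0.017 1; 0.025 -0.003 0.013 0.001 0.01 -0.017 1; 0.025 -0.003 0.013 0.001 0.01 -0.017 1; 0.025 -0.002 0.013 0.001 0.01 -0.017 1; 
[-0.38 -0.06 -0.3  -0.21  0.   -0.09 -0.1 ]
```

Emit:
{"name": "servo_tool", "arguments": {"moves": "0.025 -0.003 0 0.001 0.01 -0.017 1; 0.028 -0.003 0 0.001 0.01 -0.017 1; 0.028 -0.003 0 0.001 0.01 -0.017 1; 0.024 -0.003 0 0.001 0.01 -0.017 1; 0.014 -0.002 0.01 0.001 0.01 -0.017 1; 0.004 0 0.02 0 0 0 1; 0 0 0.02 0 0 0 1; 0 0 0 0 0 0 1; 0 0 0 0 0 0 1"}}

```text
time_s: 7.65
tool_pos: [0.6893, 0.012, 0.1788]
tool_rot: [-179.4, -0.1, 18.9]
force: [0.5, 0.2, -1.4]
grip_width: 0.0137
```

```bash
python3 - <<'E'
from dots import *
plan([.6867,-.0117,.115],[180,0,17.05],n=4,g=1)
print(env.get_obs()['joint_velocities'].round(2))
E
```

```text
t 7.65 q [-27.9, 27.7, 35.0, 82.0, -16.6, 75.5, -62.9] dist 0.0681 rot [-0.65 -0.09  1.84] n 4 need 1.7
-0.003 0.006 0.016 -0.006 -0.001 0.016 1; -0.003 0.006 0.016 -0.006 -0.001 0.016 1; -0.002 0.006 0.016 -0.006 -0.001 0.016 1; -0.002 0.005 0.016 -0.006 -0.001 0.016 1; 
[-1.3   1.63 -0.89  1.63 -0.38 -0.05  0.28]
```

Emit:
{"name": "servo_tool", "arguments": {"moves": "-0.003 0.006 0.016 -0.006 -0.001 0.016 1; -0.003 0.006 0.016 -0.006 -0.001 0.016 1; -0.002 0.006 0.016 -0.006 -0.001 0.016 1; -0.002 0.004 0.012 -0.006 -0.001 0.01 1; 0 0 0 0 0 0 1; 0 0 0 0 0 0 1; 0 0 0 0 0 0 1"}}

```text
time_s: 8.23
tool_pos: [0.689, -0.005, 0.124]
tool_rot: [-179.9, -0.4, 17.8]
force: [-0.4, 0.1, -1.8]
grip_width: 0.0135
```

```bash
python3 - <<'E'
from dots import *
plan([.6867,-.0117,.092],[180,0,17.05],n=2,g=1)
print(env.get_obs()['joint_velocities'].round(2))
E
```

```text
t 8.2333 q [-26.9, 29.7, 34.7, 86.0, -17.8, 69.4, -61.8] dist 0.0328 rot [-0.1  -0.45  0.7 ] n 2 need 0.8
-0.002 0.003 0.016 -0.002 -0.008 0.012 1; -0.002 0.003 0.016 -0.002 -0.008 0.012 1; 
[-0.2  -0.71 -0.06 -1.03 -0.1   0.26 -0.07]
```

Emit:
{"name": "servo_tool", "arguments": {"moves": "-0.002 0.003 0.014 -0.002 -0.008 0.013 1; -0.002 0.003 0.014 -0.002 -0.008 0.013 1; 0 0 0 0 0 0 1; 0 0 0 0 0 0 1"}}

```text
time_s: 8.57
tool_pos: [0.6892, -0.0111, 0.0968]
tool_rot: [180.0, -0.3, 17.0]
force: [-0.2, -0.1, -2.4]
grip_width: 0.0137
```

```bash
python3 - <<'E'
from dots import *
plan([.6867,-.0117,.092],[180,0,17.05],n=1,g=1,dec=4)
print(env.get_obs()['joint_velocities'].round(2))
E
```

```text
t 8.5667 q [-26.2, 31.2, 34.4, 87.2, -18.6, 67.0, -61.5] dist 0.0055 rot [ 0.04 -0.28 -0.01] n 1 need 0.1
-0.0026 -0.0001 0.0048 0.0014 -0.0097 -0.0003 1; 
[ 0.17  1.28 -0.09  1.44 -0.   -0.5   0.14]
```

Emit:
{"name": "servo_tool", "arguments": {"moves": "-0.0026 0 0.003 0.001 -0.01 0 1; 0 0 0 0 0 0 1; 0 0 0 0 0 0 1"}}

```text
time_s: 8.82
tool_pos: [0.6862, -0.0121, 0.093]
tool_rot: [180.0, 0.1, 17.0]
force: [0.7, 0.0, -1.9]
grip_width: 0.0132
```

```bash
python3 - <<'E'
from dots import *
plan([.6867,-.0117,.088],[180,0,17.05],n=1,g=1,dec=4)
print(env.get_obs()['joint_velocities'].round(2))
c=cam('wrist'); save('w5.png',c['img'],1.4);c=cam('scene'); save('s5.png',cv2.resize(c['img'][180:310,180:330],None,fx=5,fy=5,interpolation=2)[:600,:800])
E
```

```text
t 8.8167 q [-26.2, 31.4, 34.4, 87.5, -18.6, 67.0, -61.4] dist 0.005 rot [ 0.    0.1  -0.03] n 1 need 0.1
0.0006 -0.0002 0.005 0.0001 0.0035 -0.0009 1; 
[ 0.12  0.18 -0.01  0.37  0.03  0.17  0.12]
```

View pics/w5.png

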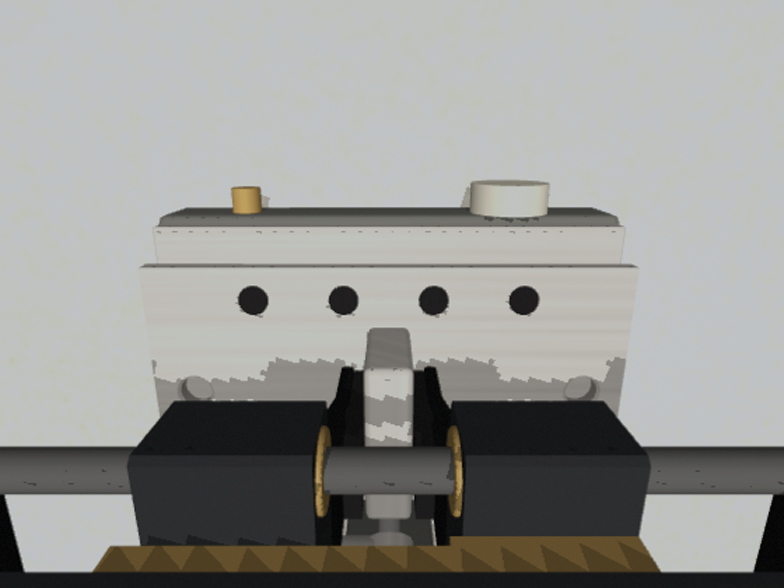

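View pics/s5.png

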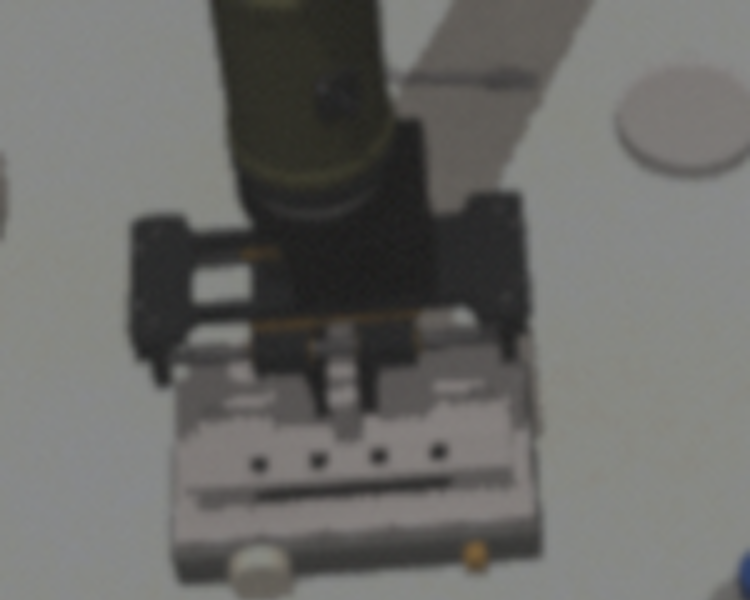

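Emit:
{"name": "servo_tool", "arguments": {"moves": "0.0005 0 0.006 0 0.003 0 1; 0 0 0.006 0 0 0 1; 0 0 0 0 0 0 1; 0 0 0 0 0 0 1"}}

```text
time_s: 9.25
tool_pos: [0.6873, -0.0116, 0.0807]
tool_rot: [180.0, -0.1, 17.1]
force: [0.9, -0.1, -2.5]
grip_width: 0.0138
```

```bash
python3 - <<'E'
from dots import *
plan([.6867,-.0117,.075],[180,0,17.05],n=1,g=1,dec=4)
E
```

```text
t 9.25 q [-26.0, 32.0, 34.0, 88.1, -19.0, 65.6, -61.1] dist 0.0057 rot [ 0.01 -0.09  0.  ] n 1 need 0.1
-0.0006 -0.0001 0.0057 0.0004 -0.0033 0.0001 1;
```

Emit:
{"name": "servo_tool", "arguments": {"moves": "-0.0006 0 0.005 0 -0.003 0 1; 0 0 0.003 0 0 0 1; 0 0 0 0 0 0 1; 0 0 0 0 0 0 1"}}

```text
time_s: 9.58
tool_pos: [0.6865, -0.0117, 0.0714]
tool_rot: [180.0, 0.0, 17.1]
force: [0.6, -0.4, -2.7]
grip_width: 0.0135
```

```bash
python3 - <<'E'
from dots import *
plan([.6867,-.0117,.063],[180,0,17.05],n=1,g=1,dec=4)
E
```

```text
t 9.5833 q [-25.9, 32.5, 33.8, 88.5, -19.3, 64.9, -60.9] dist 0.0084 rot [0.   0.04 0.01] n 1 need 0.2
0.0002 0.0001 0.0084 0 0.0014 0.0002 1;
```

Below the pin tops by 10 mm with no contact force: the holes are over the pins.

Emit:
{"name": "servo_tool", "arguments": {"moves": "0 0 0.004 0 0 0 1; 0 0 0.003 0 0 0 1; 0 0 0 0 0 0 1; 0 0 0 0 0 0 1"}}

```text
time_s: 9.92
tool_pos: [0.6866, -0.0117, 0.0638]
tool_rot: [180.0, 0.0, 17.1]
force: [-0.4, 0.6, -1.9]
grip_width: 0.0138
```

```bash
python3 - <<'E'
from dots import *
plan([.6867,-.0117,.063],[180,0,17.05],n=1,g=1,dec=4)
E
```

```text
t 9.9167 q [-25.8, 33.0, 33.7, 88.8, -19.6, 64.2, -60.7] dist 0.0008 rot [0.01 0.03 0.01] n 1 need 0.0
0.0001 0 0.0008 0.0003 0.0009 0.0003 1;
```

Emit:
{"name": "servo_tool", "arguments": {"moves": "0 0 0.001 0 0 0 1; 0 0 0.001 0 0 0 1; 0 0 0 0 0 0 1"}}

```text
time_s: 10.17
tool_pos: [0.6869, -0.0118, 0.0635]
tool_rot: [-180.0, -0.0, 17.1]
force: [0.8, 0.4, -2.8]
grip_width: 0.0142
```

Emit:
{"name": "servo_tool", "arguments": {"moves": "0 0 0 0 0 0 0.2; 0 0 0 0 0 0 0.2; 0 0 0 0 0 0 0.2; 0 0 0 0 0 0 0.2; 0 0 0 0 0 0 0.2; 0 0 0 0 0 0 0.2"}}

```text
time_s: 10.67
tool_pos: [0.6891, -0.012, 0.0653]
tool_rot: [179.9, -0.3, 17.1]
force: [-0.1, -0.8, -0.6]
grip_width: 0.0341
```

Emit:
{"name": "servo_tool", "arguments": {"moves": "0 0 -0.01 0 0.005 0 0.2; 0 0 -0.02 0 0.005 0 0; 0 0 -0.03 0 0 0 0; 0 0 -0.036 0 0 0 0; 0 0 -0.036 0 0 0 0; 0 0 -0.036 0 0 0 0; 0 0 -0.025 0 0 0 0; 0 0 -0.01 0 0 0 0; 0 0 0 0 0 0 0; 0 0 0 0 0 0 0"}}

```text
time_s: 11.5
tool_pos: [0.6853, -0.0133, 0.2807]
tool_rot: [179.9, -0.6, 17.0]
force: [-0.0, -0.6, -1.1]
grip_width: 0.0431
```

```bash
python3 - <<'E'
from dots import *
c=cam('wrist'); save('w6.png',c['img'],1.4)
for p,s in dots(c,(60,60,500,300),0,thr=60): print(p.round(1),s,ray(c,*p,.046).round(4))
E
```

```text
[231.5 152.2] 59 [0.7054 0.0414 0.046 ]
[261.  152.1] 61 [0.7142 0.0127 0.046 ]
[290.5 152. ] 60 [ 0.7231 -0.016   0.046 ]
[320.  152.1] 63 [ 0.7317 -0.0447  0.046 ]
[233.6 216.3] 51 [0.6402 0.0216 0.046 ]
[261.8 216.3] 50 [ 0.6491 -0.0072  0.046 ]
[290.  216.3] 52 [ 0.6578 -0.0361  0.046 ]
[318.  216.2] 49 [ 0.6667 -0.0647  0.046 ]
[278.6 243.2] 303 [ 0.6248 -0.0334  0.046 ]
```

View pics/w6.png

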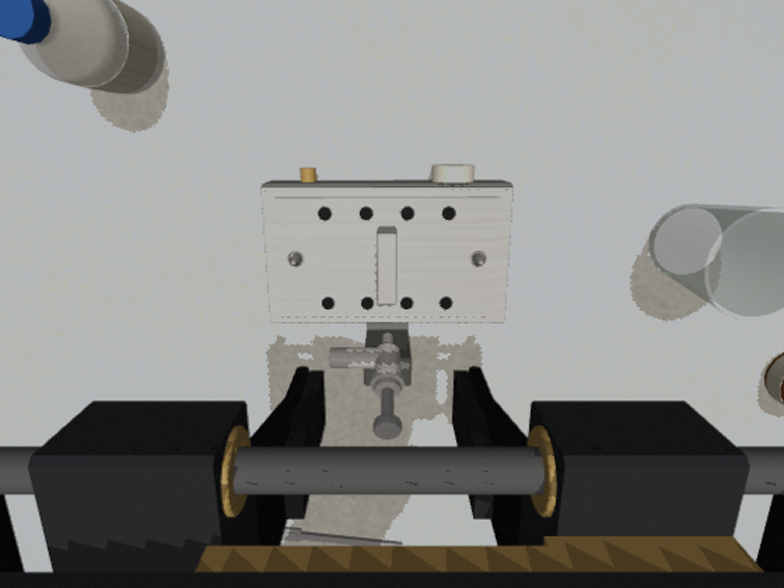

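Cover is seated flat with pin tips showing through both holes at (295,258) and (478,258), and measured centre and yaw match the seat. Now the mallet.

```bash
python3 - <<'E'
from dots import *
plan([.515,-.306,.22],[180,0,22.4],n=10,g=-.5)
E
```

```text
t 11.55 q [-27.3, 24.2, 37.3, 75.0, -14.6, 84.9, -64.3] dist 0.3438 rot [ 0.12 -0.52 -5.44] n 10 need 8.6
-0.025 0.023 0.006 0 -0.002 -0.019 -0.5; -0.025 0.023 0.006 0 -0.002 -0.019 -0.5; -0.025 0.023 0.006 0 -0.002 -0.019 -0.5; -0.025 0.022 0.006 0 -0.002 -0.019 -0.5; -0.026 0.022 0.006 0 -0.002 -0.019 -0.5; -0.026 0.022 0.006 0 -0.002 -0.019 -0.5; -0.026 0.022 0.006 0 -0.002 -0.019 -0.5; -0.026 0.021 0.006 0 -0.002 -0.019 -0.5; -0.027 0.021 0.006 0 -0.002 -0.019 -0.5; -0.027 0.021 0.006 0 -0.002 -0.019 -0.5;
```

Emit:
{"name": "servo_tool", "arguments": {"moves": "-0.025 0.023 0 0 -0.002 -0.019 -0.5; -0.025 0.023 0 0 -0.002 -0.019 -0.5; -0.025 0.023 0.006 0 -0.002 -0.019 -0.5; -0.025 0.022 0.006 0 -0.002 -0.019 -0.5; -0.026 0.022 0.006 0 -0.002 -0.019 -0.5; -0.026 0.022 0.006 0 -0.002 -0.019 -0.5; -0.026 0.022 0.006 0 -0.002 -0.019 -0.5; -0.026 0.021 0.006 0 -0.002 -0.019 -0.5; -0.022 0.017 0.006 0 -0.002 -0.019 -0.5; -0.012 0.008 0.006 0 -0.002 -0.019 -0.5; 0 0 0 0 0 0 -0.5; 0 0 0 0 0 0 -0.5; 0 0 0 0 0 0 -0.5"}}

```text
time_s: 12.63
tool_pos: [0.5085, -0.2849, 0.199]
tool_rot: [-178.5, 2.2, 23.1]
force: [-0.1, 0.2, -0.1]
grip_width: 0.0647
```

```bash
python3 - <<'E'
from dots import *
o=env.get_obs(); print(o['tool_pos'],o['tool_rot'],o['joint_velocities'].round(1))
c=cam('wrist'); save('w7.png',c['img'],1.4);np.savez('w7.npz',**{k:c[k] for k in ['img','range_z','mtx','Tw']})
E
```

```text
[ 0.50845044 -0.28492987  0.19895556] [-178.54281577    2.23223881   23.0626659 ] [-0.6  0.7 -0.8  0.6 -1.  -0.2 -0.5]
```

View pics/w7.png

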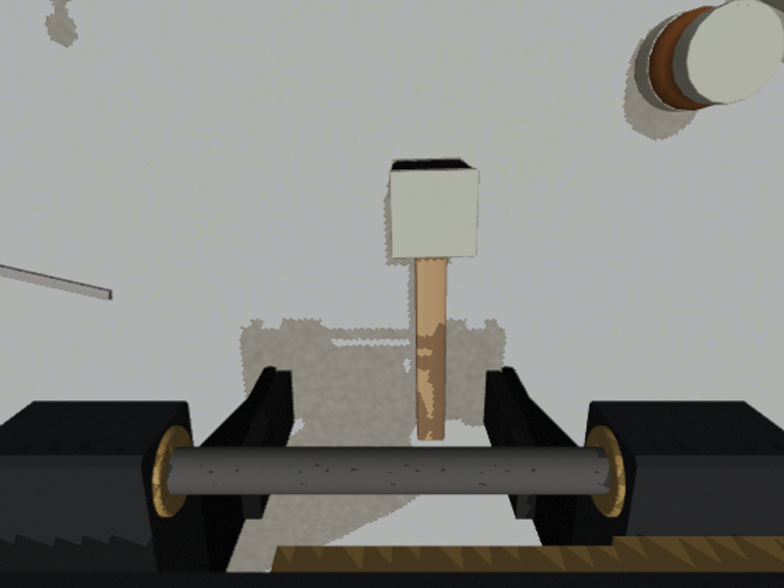

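```bash
python3 - <<'E'
from dots import *
c={k:v for k,v in np.load('w7.npz').items()}
C=np.array([ray(c,u/1.4-.3,v/1.4-.3,.08) for u,v in [(391,170),(478.5,169.5),(476.5,257),(391.5,257.5)]])
print(C.round(4),C.mean(0)); 
for i in range(4): print(np.linalg.norm(C[i]-C[i-1]).round(4))
d=(C[2]+C[3]-C[0]-C[1]); print('yaw head',np.degrees(np.arctan2(d[1],d[0])))
a=ray(c,431/1.4-.3,262/1.4-.3,.053);b=ray(c,430.5/1.4-.3,438/1.4-.3,.053); d=b-a; print(a,b,np.degrees(np.arctan2(d[1],d[0])))
y=np.radians(-157.6);h=C.mean(0)
print('grasp',h[:2]+.036*np.array([np.cos(y),np.sin(y)]))
E
```

```text
[[ 0.5679 -0.2576  0.08  ]
 [ 0.5849 -0.2969  0.08  ]
 [ 0.545  -0.3155  0.08  ]
 [ 0.5273 -0.2752  0.08  ]] [ 0.55626415 -0.28629158  0.08      ]
0.0442
0.0428
0.044
0.044
yaw head -155.81448472694976
[ 0.5271597  -0.29924633  0.053     ] [ 0.41989847 -0.34789782  0.053     ] -155.6019311079911
grasp [ 0.5229805  -0.30001011]
```

```bash
python3 - <<'E'
from dots import *
plan([.5235,-.3011,.11],[180,0,24.3],n=4,g=-.5)
E
```

```text
t 12.6833 q [-10.4, 16.1, 43.8, 94.9, -10.4, 76.0, -31.7] dist 0.0918 rot [-1.48  2.2  -1.19] n 4 need 2.3
0.003 0.006 0.022 -0.013 0.019 -0.01 -0.5; 0.002 0.006 0.022 -0.013 0.019 -0.01 -0.5; 0.002 0.006 0.022 -0.013 0.019 -0.01 -0.5; 0.002 0.005 0.022 -0.013 0.019 -0.01 -0.5;
```

Emit:
{"name": "servo_tool", "arguments": {"moves": "0.003 0.006 0.022 -0.013 0.019 -0.01 -0.5; 0.002 0.006 0.022 -0.013 0.019 -0.01 -0.5; 0.002 0.006 0.02 -0.013 0.019 -0.01 -0.5; 0.001 0.003 0.014 -0.013 0.019 -0.01 -0.5; 0 0 0 0 0 0 -0.5; 0 0 0 0 0 0 -0.5"}}

```text
time_s: 13.18
tool_pos: [0.5329, -0.2888, 0.1183]
tool_rot: [180.0, -0.4, 25.4]
force: [0.1, -0.7, 0.2]
grip_width: 0.0653
```

```bash
python3 - <<'E'
from dots import *
plan([.5235,-.3011,.07],[180,0,24.3],n=3,g=-.5)
E
```

```text
t 13.1833 q [-7.8, 21.1, 41.5, 99.2, -15.5, 65.3, -26.4] dist 0.0507 rot [ 0.04 -0.39  1.06] n 3 need 1.3
-0.005 0.002 0.016 0 -0.004 0.012 -0.5; -0.005 0.002 0.016 0 -0.004 0.012 -0.5; -0.005 0.002 0.016 0 -0.004 0.012 -0.5;
```

Emit:
{"name": "servo_tool", "arguments": {"moves": "-0.005 0.002 0.014 0 -0.004 0.012 -0.5; -0.005 0.002 0.014 0 -0.004 0.012 -0.5; -0.005 0.002 0.012 0 -0.004 0.012 -0.5; 0 0 0 0 0 0 -0.5; 0 0 0 0 0 0 -0.5"}}

```text
time_s: 13.6
tool_pos: [0.5243, -0.2991, 0.0766]
tool_rot: [179.9, -0.2, 24.5]
force: [0.4, 1.0, 0.9]
grip_width: 0.0653
```

```bash
python3 - <<'E'
from dots import *
plan([.5235,-.3011,.048],[180,0,24.3],n=2,g=-.5)
E
```

```text
t 13.6 q [-6.1, 23.7, 40.8, 101.5, -17.5, 61.1, -24.6] dist 0.0287 rot [ 0.11 -0.16  0.21] n 2 need 0.7
-0.001 0.001 0.014 0.002 -0.003 0.004 -0.5; -0.001 0.001 0.014 0.002 -0.003 0.004 -0.5;
```

Emit:
{"name": "servo_tool", "arguments": {"moves": "-0.002 0.001 0.012 0.002 -0.003 0.003 -0.5; -0.002 0.001 0.012 0.002 -0.003 0.003 -0.5; -0.001 0 0.008 0 -0.003 0 -0.5; 0 0 0 0 0 0 -0.5; 0 0 0 0 0 0 -0.5"}}

```text
time_s: 14.02
tool_pos: [0.5201, -0.3042, 0.0415]
tool_rot: [180.0, 0.1, 24.2]
force: [-0.0, 0.3, -0.6]
grip_width: 0.0653
```

```bash
python3 - <<'E'
from dots import *
plan([.5235,-.3011,.032],[180,0,24.3],n=2,g=-.5,dec=4)
E
```

```text
t 14.0167 q [-4.6, 26.3, 39.8, 102.8, -19.5, 57.9, -22.9] dist 0.0106 rot [ 0.01  0.11 -0.06] n 2 need 0.3
0.0022 -0.0007 0.0048 0.0002 0.0019 -0.001 -0.5; 0.0022 -0.0007 0.0048 0.0002 0.0019 -0.001 -0.5;
```

Emit:
{"name": "servo_tool", "arguments": {"moves": "0.002 -0.0007 0.005 0 0.001 0 -0.5; 0.002 -0.0007 0.005 0 0 0 -0.5; 0 0 0 0 0 0 -0.5; 0 0 0 0 0 0 -0.5"}}

```text
time_s: 14.35
tool_pos: [0.5241, -0.301, 0.0309]
tool_rot: [180.0, 0.0, 24.3]
force: [0.4, 0.0, 0.4]
grip_width: 0.065
```

```bash
python3 - <<'E'
from dots import *
plan([.5235,-.3011,.032],[180,0,24.3],n=1,g=-.5,dec=4)
c=cam('wrist'); save('w8.png',c['img'],1.4)
E
```

```text
t 14.35 q [-4.5, 27.3, 39.3, 103.0, -20.2, 56.9, -22.8] dist 0.0013 rot [ 0.04  0.03 -0.04] n 1 need 0.0
-0.0006 -0.0001 -0.0011 0.0015 0.001 -0.0014 -0.5;
```

View pics/w8.png

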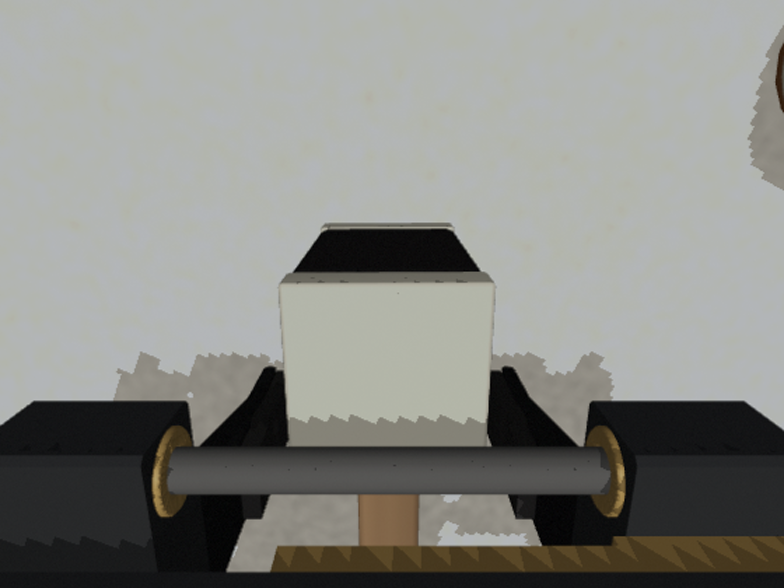

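Emit:
{"name": "servo_tool", "arguments": {"moves": "0 0 -0.001 0 0 0 1; 0 0 0 0 0 0 1; 0 0 0 0 0 0 1; 0 0 0 0 0 0 1; 0 0 0 0 0 0 1; 0 0 0 0 0 0 1; 0 0 0 0 0 0 1; 0 0 0 0 0 0 1; 0 0 0 0 0 0 1; 0 0 0 0 0 0 1; 0 0 0 0 0 0 1", "squeeze": 60}}

```text
time_s: 15.32
tool_pos: [0.525, -0.3011, 0.0334]
tool_rot: [179.9, -0.1, 24.3]
force: [0.2, -0.5, -0.3]
grip_width: 0.0174
```

```bash
python3 - <<'E'
from dots import *
o=env.get_obs(); print(o['tool_pos'],o['tool_rot'],o['grip_width'])
E
```

```text
[ 0.52496991 -0.30108854  0.03340258] [ 1.79893104e+02 -8.12969888e-02  2.42701610e+01] 0.01740286836003952
```

Emit:
{"name": "servo_tool", "arguments": {"moves": "0 0 -0.01 0 0 0 1; 0 0 -0.02 0 0 0 1; 0 0 -0.03 0 0 0 1; 0 0 -0.035 0 0 0 1; 0 0 -0.035 0 0 0 1; 0 0 -0.035 0 0 0 1; 0 0 -0.03 0 0 0 1; 0 0 -0.015 0 0 0 1; 0 0 0 0 0 0 1; 0 0 0 0 0 0 1"}}

```text
time_s: 16.15
tool_pos: [0.5185, -0.2993, 0.2503]
tool_rot: [-179.5, 0.6, 24.1]
force: [0.3, 0.8, -3.8]
grip_width: 0.0177
```

```bash
cat >> h.py <<'E'
YAW=17.05; Rm=R.from_euler('z',YAW,degrees=True); MC=np.array([.6862,-.0118,0])
RT=[180,-25,YAW]
HEAD=MC+Rm.apply([-.0875,0,.1443])
def tcp_for(gap,off=(.0346,0,.0334)):
    r=R.from_euler('xyz',RT,degrees=True)
    return HEAD-r.apply([off[0],off[1],off[2]+gap])
E
python3 - <<'E'
from dots import *
o=env.get_obs(); print(o['force'],o['tool_pos'],o['tool_rot'],o['grip_width'])
c=cam('wrist'); save('w9.png',c['img'],1.4);np.savez('w9.npz',**{k:c[k] for k in ['img','range_z','mtx','Tw']})
print('HEAD',HEAD,'tcp60',tcp_for(.06))
c={k:v for k,v in np.load('w4.npz').items()}
print('head meas w4',ray(c,360/1.4-.3,234/1.4-.3,.1443), proj(c,HEAD))
plan(tcp_for(.06),RT,g=1)
E
```

```text
[ 0.25097246  0.80369619 -3.82507817] [ 0.51854115 -0.29932219  0.25028821] [-179.53491628    0.60515537   24.10652625] 0.017696554533372807
HEAD [ 0.60254569 -0.03745554  0.1443    ] tcp60 [ 0.53482796 -0.05822356  0.21432656]
head meas w4 [ 0.60543989 -0.03739094  0.1443    ] (np.float64(255.89341065194242), np.float64(171.17113687874436))
t 16.2 q [-9.6, 14.9, 44.5, 90.2, -10.3, 80.0, -30.0] dist 0.2443 rot [-1.96 25.61  6.84] n 7 need 6.1
0.016 -0.03 0.005 -0.01 0.128 0.034 1; 0.015 -0.031 0.006 -0.01 0.128 0.034 1; 0.014 -0.031 0.007 -0.01 0.128 0.034 1; 0.013 -0.031 0.008 -0.01 0.128 0.034 1; 0.012 -0.032 0.008 -0.01 0.128 0.034 1; 0.011 -0.032 0.009 -0.01 0.128 0.034 1; 0.01 -0.032 0.009 -0.01 0.128 0.034 1;
```

View pics/w9.png

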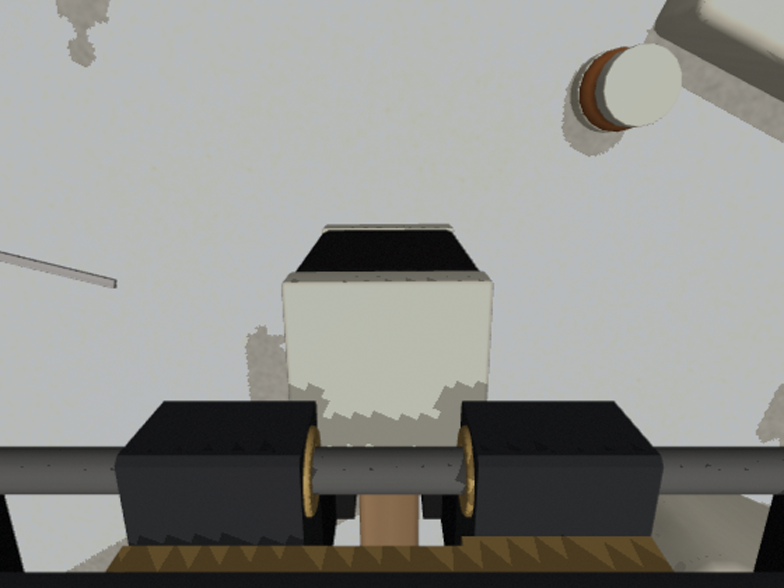

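Emit:
{"name": "servo_tool", "arguments": {"moves": "0.014 -0.03 0 -0.01 0.128 0.034 1; 0.014 -0.031 0.004 -0.01 0.128 0.034 1; 0.014 -0.031 0.006 -0.01 0.128 0.034 1; 0.012 -0.031 0.006 -0.01 0.128 0.034 1; 0.012 -0.031 0.006 -0.01 0.128 0.034 1; 0.011 -0.028 0.006 -0.01 0.12 0.034 1; 0.008 -0.02 0.006 -0.01 0.09 0.03 1; 0.004 -0.01 0.003 0 0.05 0.01 1; 0 0 0 0 0 0 1; 0 0 0 0 0 0 1; 0 0 0 0 0 0 1"}}

```text
time_s: 17.12
tool_pos: [0.5141, -0.0557, 0.1972]
tool_rot: [-179.3, -23.2, 16.4]
force: [-0.3, -0.7, -2.8]
grip_width: 0.0175
```

```bash
python3 - <<'E'
from dots import *
plan(tcp_for(.06),RT,n=2,g=1)
E
```

```text
t 17.1167 q [-22.9, -14.3, 29.7, 122.6, -3.7, 48.7, -64.1] dist 0.027 rot [-0.41  1.75 -0.61] n 2 need 0.7
0.012 0.004 -0.004 -0.007 0.031 -0.011 1; 0.012 0.004 -0.004 -0.007 0.031 -0.011 1;
```

Emit:
{"name": "servo_tool", "arguments": {"moves": "0.01 0.003 0 -0.006 0.028 -0.01 1; 0.01 0.003 0 -0.006 0.028 -0.01 1; 0 0 0 0 0 0 1; 0 0 0 0 0 0 1"}}

```text
time_s: 17.45
tool_pos: [0.5365, -0.0611, 0.2053]
tool_rot: [179.9, -24.8, 16.8]
force: [0.4, -0.5, -3.0]
grip_width: 0.0175
```

```bash
python3 - <<'E'
from dots import *
plan(tcp_for(.05),RT,n=2,g=1)
E
```

```text
t 17.45 q [-23.4, -12.5, 30.9, 120.9, -5.0, 47.3, -62.4] dist 0.0048 rot [ 0.23  0.17 -0.24] n 2 need 0.1
0.002 -0.002 0.001 0.004 0.003 -0.004 1; 0.002 -0.002 0.001 0.004 0.003 -0.004 1;
```

Emit:
{"name": "servo_tool", "arguments": {"moves": "0.002 -0.002 -0.001 0.004 0.003 -0.004 1; 0.002 -0.002 0 0.004 0.003 -0.004 1; 0 0 0 0 0 0 1; 0 0 0 0 0 0 1; 0 0 0 0 0 0 1"}}

```text
time_s: 17.87
tool_pos: [0.5396, -0.0571, 0.2089]
tool_rot: [180.0, -25.0, 17.0]
force: [0.1, -0.5, -2.8]
grip_width: 0.0178
```

```bash
python3 - <<'E'
from dots import *
plan(tcp_for(.05),RT,n=1,g=1,dec=4)
print(env.get_obs()['joint_velocities'].round(2))
c=cam('scene'); save('s10.png',cv2.resize(c['img'][150:290,180:330],None,fx=4,fy=4,interpolation=2))
c=cam('wrist'); save('w10.png',c['img'],1.4); np.savez('w10.npz',**{k:c[k] for k in ['img','range_z','mtx','Tw']})
print(proj(c,HEAD))
E
```

```text
t 17.8667 q [-23.6, -12.4, 30.7, 120.4, -5.2, 47.5, -62.5] dist 0.0037 rot [ 0.06 -0.02 -0.05] n 1 need 0.1
-0.0021 -0.0004 0.003 0.0022 -0.0008 -0.0018 1; 
[-0.16 -0.06 -0.08 -0.02  0.04  0.15  0.05]
(np.float64(276.75458617250234), np.float64(184.01318044702933))
```

View pics/w10.png

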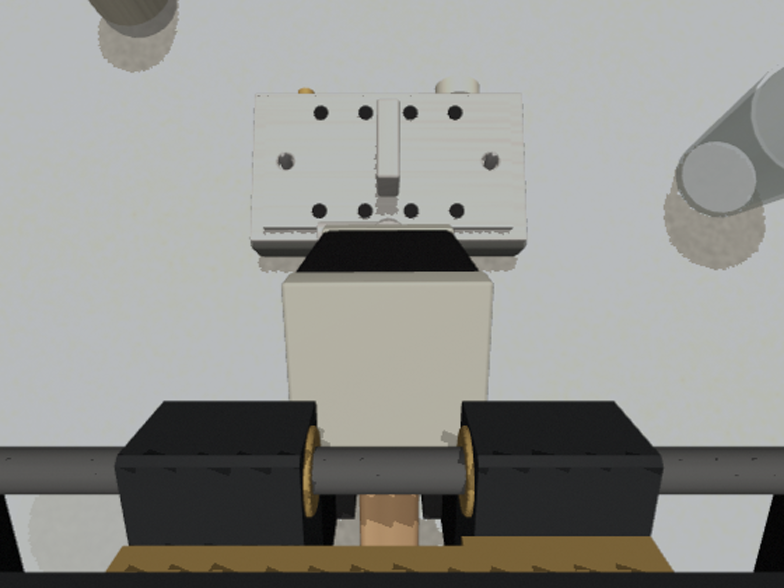

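View pics/s10.png

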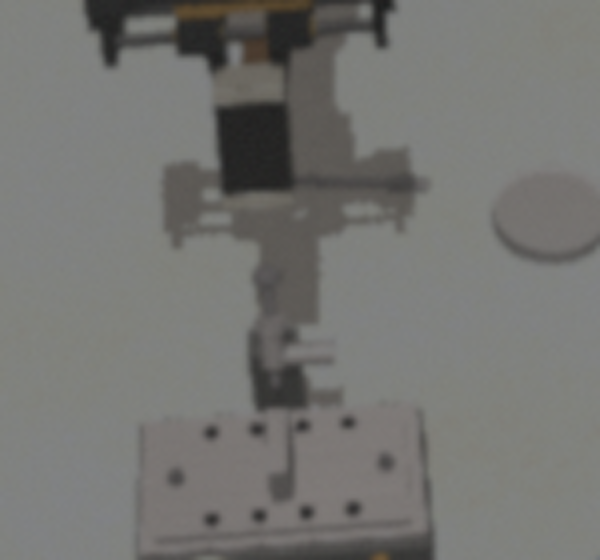

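Emit:
{"name": "servo_tool", "arguments": {"moves": "0 0 0.026 0 0 0 1"}}

```text
time_s: 18.05
tool_pos: [0.5527, -0.055, 0.1902]
tool_rot: [179.9, -25.6, 16.9]
force: [1.8, -0.4, -2.5]
grip_width: 0.0176
```

Emit:
{"name": "servo_tool", "arguments": {"moves": "0 0 -0.02 0 0 0 1"}}

```text
time_s: 18.13
tool_pos: [0.5405, -0.0553, 0.1979]
tool_rot: [-180.0, -24.5, 17.1]
force: [-2.5, 2.4, -5.8]
grip_width: 0.0176
```

Emit:
{"name": "servo_tool", "arguments": {"moves": "0 0 0 0 0 0 1"}}

```text
time_s: 18.22
tool_pos: [0.5422, -0.0565, 0.2002]
tool_rot: [179.9, -24.7, 17.0]
force: [1.9, -0.7, -0.9]
grip_width: 0.0174
```

Emit:
{"name": "servo_tool", "arguments": {"moves": "0 0 0 0 0 0 1; 0 0 0 0 0 0 1"}}

```text
time_s: 18.38
tool_pos: [0.5416, -0.056, 0.1989]
tool_rot: [179.9, -24.6, 17.1]
force: [0.6, -0.0, -3.1]
grip_width: 0.0174
```

```bash
cat > pos.py <<'E'
from dots import *
r=R.from_euler('xyz',RT,degrees=True)
def rel(p,rot=None):
    rr=r if rot is None else R.from_euler('xyz',rot,degrees=True)
    face=np.array(p)+rr.apply([.0346,0,.0334]); return (r.inv().apply(face-HEAD)*1000).round(1)
E
python3 - <<'E'
from pos import *
o=env.get_obs(); print(rel(o['tool_pos'],o['tool_rot']),o['joint_velocities'].round(1), o['tool_rot'])
E
```

```text
[ -0.3  -0.2 -42.8] [-0.3  0.4  0.1  1.2 -0.2  0.4  0.2] [179.91873455 -24.61007498  17.06749701]
```

Emit:
{"name": "servo_tool", "arguments": {"moves": "0 0 -0.008 0 -0.012 0 1; 0 0 0 0 0 0 1; 0 0 0 0 0 0 1; 0 0 0 0 0 0 1"}}

```text
time_s: 18.72
tool_pos: [0.538, -0.0567, 0.2075]
tool_rot: [180.0, -24.4, 17.1]
force: [-0.4, -0.1, -2.8]
grip_width: 0.0174
```

Emit:
{"name": "servo_tool", "arguments": {"moves": "-0.002 0 0.026 0 0.01 0 1"}}

```text
time_s: 18.8
tool_pos: [0.5498, -0.055, 0.1886]
tool_rot: [179.8, -25.3, 17.0]
force: [1.3, 0.4, -2.7]
grip_width: 0.0177
```

Emit:
{"name": "servo_tool", "arguments": {"moves": "0 0 0.003 0 0 0 1"}}

```text
time_s: 18.88
tool_pos: [0.5491, -0.0538, 0.1822]
tool_rot: [179.9, -25.0, 17.1]
force: [-2.0, -0.2, -4.9]
grip_width: 0.0174
```

Emit:
{"name": "servo_tool", "arguments": {"moves": "0 0 -0.03 0 0 0 1"}}

```text
time_s: 18.97
tool_pos: [0.5345, -0.0562, 0.2038]
tool_rot: [-180.0, -24.4, 17.1]
force: [-0.4, 1.6, -3.3]
grip_width: 0.0177
```

Emit:
{"name": "servo_tool", "arguments": {"moves": "0 0 0 0 0 0 1; 0 0 0 0 0 0 1; 0 0 0 0 0 0 1"}}

```text
time_s: 19.22
tool_pos: [0.5361, -0.0574, 0.2093]
tool_rot: [180.0, -24.8, 17.1]
force: [0.1, -0.7, -3.5]
grip_width: 0.0174
```

```bash
python3 - <<'E'
from pos import *
o=env.get_obs(); print(rel(o['tool_pos'],o['tool_rot']),o['joint_velocities'].round(1), o['tool_rot'],o['qpos'].round(1))
E
```

```text
[ -1.   -0.4 -54.7] [-0.1 -0.  -0.2  0.6 -0.1  0.4  0.1] [179.95680511 -24.77717931  17.05803178] [-23.6 -12.8  30.6 120.6  -4.8  47.9 -62.8]
```

Emit:
{"name": "servo_tool", "arguments": {"moves": "0 0 0.012 0 -0.004 0 1; 0 0 0.012 0 0 0 1; 0 0 0.01 0 0 0 1; 0 0 0.005 0 0 0 1; 0 0 0 0 0 0 1; 0 0 0 0 0 0 1"}}

```text
time_s: 19.72
tool_pos: [0.5524, -0.0518, 0.168]
tool_rot: [180.0, -24.5, 17.1]
force: [-0.3, 0.0, -2.8]
grip_width: 0.0173
```

```bash
python3 - <<'E'
from pos import *
o=env.get_obs(); print(rel(o['tool_pos'],o['tool_rot']),o['joint_velocities'].round(1), o['tool_rot'],o['qpos'].round(1))
plan(tcp_for(.010),RT,n=2,g=1,dec=4)
E
```

```text
[-2.9 -1.  -9.8] [-0.2  1.5  0.1  0.4 -0.4 -0.5  0.3] [179.95516204 -24.4550183   17.07058332] [-25.   -7.7  32.6 121.8  -8.9  42.8 -59.4]
t 19.7167 q [-25.0, -7.7, 32.6, 121.8, -8.9, 42.8, -59.4] dist 0.0028 rot [0.04 0.54 0.02] n 2 need 0.1
0.0013 0.0005 0 0.0006 0.0095 0.0003 1; 0.0013 0.0005 0.0001 0.0006 0.0095 0.0003 1;
```

Emit:
{"name": "servo_tool", "arguments": {"moves": "0.001 0.0005 0 0 0.01 0 1; 0.001 0.0005 0 0 0.009 0 1; 0 0 0 0 0 0 1; 0 0 0 0 0 0 1; 0 0 0 0 0 0 1"}}

```text
time_s: 20.13
tool_pos: [0.555, -0.0525, 0.1696]
tool_rot: [179.9, -25.1, 17.1]
force: [-0.8, 0.2, -2.3]
grip_width: 0.0175
```

```bash
python3 - <<'E'
from pos import *
o=env.get_obs(); print(rel(o['tool_pos'],o['tool_rot']),o['joint_velocities'].round(1), o['tool_rot'])
plan(tcp_for(.007),RT,n=1,g=1,dec=4)
c=cam('scene'); save('s11.png',cv2.resize(c['img'][180:280,190:320],None,fx=6,fy=6,interpolation=2))
E
```

```text
[  0.2   0.4 -10.7] [ 0.1 -0.4 -0.1 -0.1  0.1  0.  -0.1] [179.94087558 -25.11137665  17.06711125]
t 20.1333 q [-25.0, -7.8, 32.8, 121.8, -9.3, 42.2, -58.9] dist 0.0036 rot [ 0.05 -0.11  0.02] n 1 need 0.1
-0.0002 -0.0004 0.0036 0.0018 -0.0039 0.0005 1;
```

View pics/s11.png

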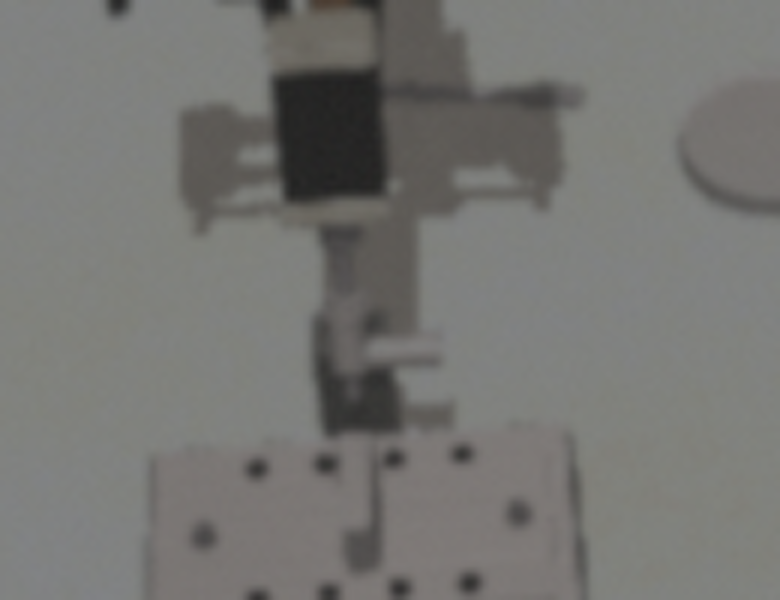

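Emit:
{"name": "servo_tool", "arguments": {"moves": "0 0 0.0035 0 -0.003 0 1; 0 0 0 0 0 0 1; 0 0 0 0 0 0 1; 0 0 0 0 0 0 1"}}

```text
time_s: 20.52
tool_pos: [0.5569, -0.052, 0.1669]
tool_rot: [179.9, -25.1, 17.1]
force: [-0.4, 0.0, -2.9]
grip_width: 0.0173
```

```bash
python3 - <<'E'
from pos import *
o=env.get_obs(); print(rel(o['tool_pos'],o['tool_rot']),o['joint_velocities'].round(1), o['tool_rot'],o['force'])
E
```

```text
[ 0.8  0.6 -7.4] [-0.  -0.   0.1 -0.1  0.   0.  -0.1] [179.93756083 -25.09936459  17.06195543] [-0.36605944  0.02465317 -2.92166924]
```

Strike, one row, then adapt.

Emit:
{"name": "servo_tool", "arguments": {"moves": "-0.002 0 0.026 0 0.008 0 1"}}

```text
time_s: 20.6
tool_pos: [0.5688, -0.0501, 0.1476]
tool_rot: [179.9, -25.9, 17.0]
force: [0.3, 1.5, 0.8]
grip_width: 0.0175
```

```bash
python3 - <<'E'
from pos import *
o=env.get_obs(); print(rel(o['tool_pos'],o['tool_rot']),o['joint_velocities'].round(1), o['tool_rot'],o['force'])
E
```

```text
[ 3.9  2.3 14.7] [ -9.8  40.3  15.   11.  -48.3 -44.   41.6] [179.86114526 -25.85540269  17.03799972] [0.26156194 1.46104911 0.84998248]
```

Emit:
{"name": "servo_tool", "arguments": {"moves": "-0.001 0 0.001 0 0.01 0 1"}}

```text
time_s: 20.68
tool_pos: [0.5671, -0.0494, 0.143]
tool_rot: [179.9, -25.9, 17.1]
force: [-1.6, 0.5, -4.3]
grip_width: 0.0177
```

```bash
python3 - <<'E'
from pos import *
o=env.get_obs(); print(rel(o['tool_pos'],o['tool_rot']),o['joint_velocities'].round(1), o['tool_rot'],o['force'])
E
```

```text
[ 0.6  1.  18.3] [ 1.  -7.1  1.   0.9 -0.2 -1.7  1.3] [179.90242373 -25.87225167  17.09461279] [-1.58866042  0.50861324 -4.28353544]
```

Emit:
{"name": "servo_tool", "arguments": {"moves": "0 0 -0.025 0 0 0 1; 0 0 -0.02 0 0 0 1; -0.012 0 -0.014 0 0 0 1; -0.012 0 -0.014 0 0 0 1; 0 0 0 0 0 0 1; 0 0 0 0 0 0 1"}}

```text
time_s: 21.18
tool_pos: [0.5121, -0.0665, 0.2005]
tool_rot: [179.8, -25.6, 17.1]
force: [0.2, 0.1, -2.9]
grip_width: 0.0179
```

```bash
python3 - <<'E'
from pos import *
o=env.get_obs(); print(rel(o['tool_pos'],o['tool_rot']),o['qpos'].round(1), o['tool_rot'],o['force'])
c=cam('scene'); save('s12.png',cv2.resize(c['img'][180:280,190:320],None,fx=6,fy=6,interpolation=2))
E
```

```text
[-27.4   1.4 -58. ] [-21.  -16.1  29.4 124.2  -4.   46.7 -61.8] [179.79556728 -25.59029763  17.05195371] [ 0.15774916  0.14990373 -2.91525369]
```

View pics/s12.png

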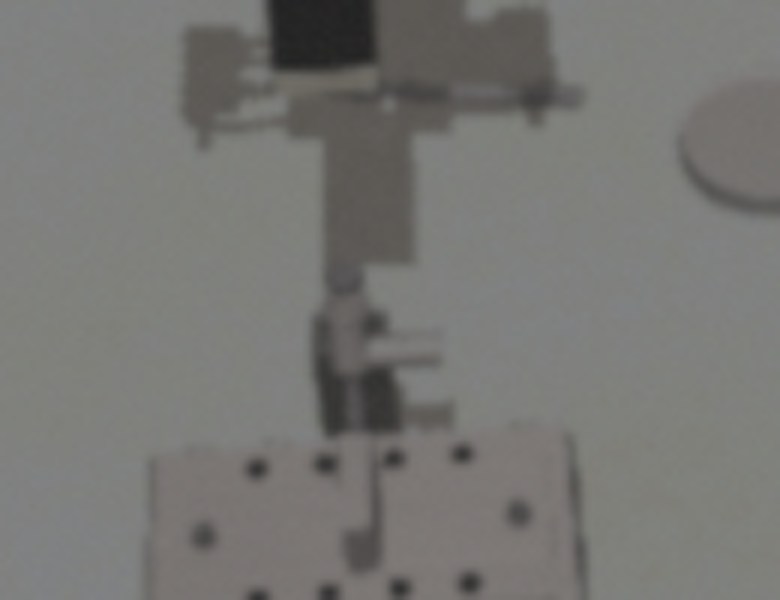

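The pin head now sits well down, close to the sleeve, at about (345,275) in the crop, and it stays there. The pin snapped home. Now I return the mallet.

```bash
python3 - <<'E'
from pos import *
plan([.525,-.301,.20],[180,0,24.3],n=9,g=1)
E
```

```text
t 21.2333 q [-20.9, -16.1, 29.4, 124.1, -4.1, 46.7, -61.7] dist 0.2347 rot [  1.83 -25.53  -7.18] n 9 need 5.9
-0.006 0.025 -0.003 0.007 -0.099 -0.028 1; -0.006 0.025 -0.002 0.007 -0.099 -0.028 1; -0.007 0.025 -0.002 0.007 -0.099 -0.028 1; -0.007 0.025 -0.002 0.007 -0.099 -0.028 1; -0.008 0.025 -0.002 0.007 -0.099 -0.028 1; -0.008 0.025 -0.001 0.007 -0.099 -0.028 1; -0.008 0.025 -0.001 0.007 -0.099 -0.028 1; -0.009 0.025 -0.001 0.007 -0.099 -0.028 1; -0.009 0.024 -0 0.007 -0.099 -0.028 1;
```

Emit:
{"name": "servo_tool", "arguments": {"moves": "0 0.02 0 0.007 -0.099 -0.028 1; -0.004 0.025 0 0.007 -0.099 -0.028 1; -0.007 0.025 -0.002 0.007 -0.099 -0.028 1; -0.007 0.025 -0.002 0.007 -0.099 -0.028 1; -0.008 0.025 -0.002 0.007 -0.099 -0.028 1; -0.008 0.025 -0.001 0.007 -0.099 -0.028 1; -0.008 0.025 -0.001 0.007 -0.099 -0.028 1; -0.009 0.025 0 0.007 -0.09 -0.028 1; -0.007 0.018 0 0.005 -0.05 -0.02 1; -0.003 0.008 0 0 -0.02 -0.01 1; 0 0 0 0 0 0 1; 0 0 0 0 0 0 1; 0 0 0 0 0 0 1"}}

```text
time_s: 22.32
tool_pos: [0.5408, -0.2994, 0.1898]
tool_rot: [179.7, 0.5, 25.6]
force: [-0.5, -0.0, -2.8]
grip_width: 0.0174
```

```bash
python3 - <<'E'
from pos import *
plan([.525,-.301,.12],[180,0,24.3],n=4,g=1)
E
```

```text
t 22.3167 q [-9.8, 19.7, 44.8, 92.7, -13.8, 73.6, -27.1] dist 0.0716 rot [0.27 0.51 1.33] n 4 need 1.8
-0.004 -0.001 0.017 0.002 0.004 0.012 1; -0.004 -0.001 0.017 0.002 0.004 0.012 1; -0.004 -0.001 0.017 0.002 0.004 0.012 1; -0.004 -0.001 0.017 0.002 0.004 0.012 1;
```

Emit:
{"name": "servo_tool", "arguments": {"moves": "-0.004 -0.001 0.018 0.002 0.004 0.012 1; -0.004 -0.001 0.02 0.002 0.004 0.012 1; -0.004 -0.001 0.02 0.002 0.004 0.012 1; -0.004 -0.001 0.02 0.002 0.004 0.012 1; 0 0 0.01 0 0 0 1; 0 0 0 0 0 0 1; 0 0 0 0 0 0 1"}}

```text
time_s: 22.9
tool_pos: [0.5277, -0.2916, 0.1017]
tool_rot: [-179.8, -0.8, 24.8]
force: [0.2, 0.1, -2.8]
grip_width: 0.0175
```

```bash
python3 - <<'E'
from pos import *
plan([.525,-.301,.06],[180,0,24.3],n=4,g=1)
c=cam('wrist'); save('w13.png',c['img'],1.4)
E
```

```text
t 22.9 q [-8.5, 22.2, 43.2, 100.6, -17.6, 63.7, -24.8] dist 0.0428 rot [-0.18 -0.81  0.46] n 4 need 1.1
-0.002 0.002 0.01 -0.002 -0.007 0.004 1; -0.002 0.002 0.01 -0.002 -0.007 0.004 1; -0.002 0.002 0.01 -0.002 -0.007 0.004 1; -0.002 0.002 0.01 -0.002 -0.007 0.004 1;
```

View pics/w13.png

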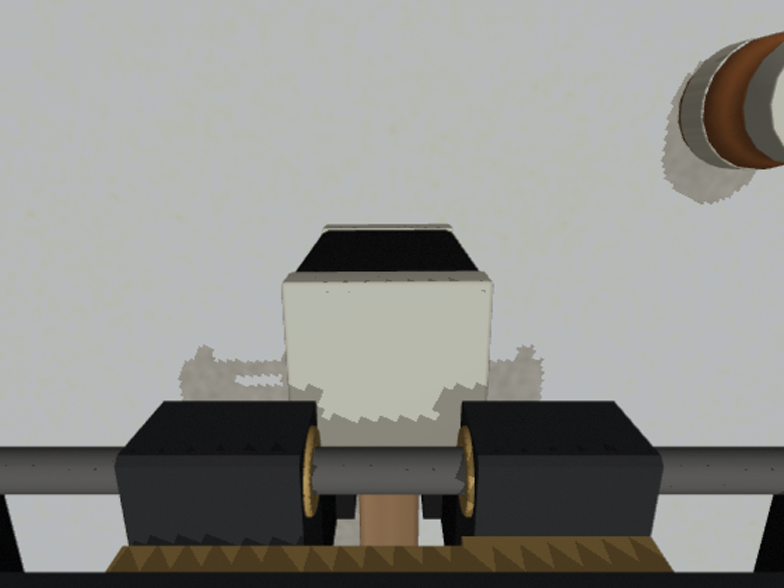

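The mallet has not slipped in the grip (identical view). Lowering.

Emit:
{"name": "servo_tool", "arguments": {"moves": "-0.002 0.002 0.01 -0.002 -0.007 0.004 1; -0.002 0.002 0.012 -0.002 -0.007 0.004 1; -0.002 0.002 0.012 -0.002 -0.007 0.004 1; -0.002 0.002 0.012 -0.002 -0.007 0.004 1; 0 0 0.004 0 0 0 1; 0 0 0 0 0 0 1; 0 0 0 0 0 0 1"}}

```text
time_s: 23.53
tool_pos: [0.5273, -0.3035, 0.0495]
tool_rot: [179.7, -0.2, 24.4]
force: [0.3, -0.2, -2.5]
grip_width: 0.0171
```

```bash
python3 - <<'E'
from pos import *
plan([.525,-.301,.040],[180,0,24.3],n=2,g=1,dec=4)
E
```

```text
t 23.5333 q [-6.2, 26.6, 41.7, 102.1, -20.4, 58.7, -22.5] dist 0.0101 rot [ 0.31 -0.17  0.08] n 2 need 0.3
-0.0006 -0.0016 0.0047 0.0053 -0.003 0.0015 1; -0.0005 -0.0016 0.0047 0.0053 -0.003 0.0015 1;
```

Emit:
{"name": "servo_tool", "arguments": {"moves": "-0.001 -0.0016 0.006 0.005 -0.004 0.001 1; -0.001 -0.001 0.005 0.005 -0.004 0 1; 0 0 0 0 0 0 1; 0 0 0 0 0 0 1; 0 0 0 0 0 0 1"}}

```text
time_s: 23.95
tool_pos: [0.5246, -0.3021, 0.0378]
tool_rot: [180.0, 0.0, 24.3]
force: [0.1, -0.6, -2.8]
grip_width: 0.0176
```

```bash
python3 - <<'E'
from pos import *
plan([.525,-.301,.0334],[180,0,24.3],n=1,g=1,dec=4)
E
```

```text
t 23.95 q [-5.9, 27.4, 41.3, 102.6, -20.9, 57.9, -22.1] dist 0.0046 rot [0.02 0.04 0.04] n 1 need 0.1
0.0008 -0.0009 0.0044 0.0008 0.0014 0.0013 1;
```

Emit:
{"name": "servo_tool", "arguments": {"moves": "0 0 0.002 0 0 0 1; 0 0 0.002 0 0 0 1; 0 0 0 0 0 0 1; 0 0 0 0 0 0 1"}}

```text
time_s: 24.28
tool_pos: [0.5254, -0.3023, 0.0344]
tool_rot: [179.9, -0.0, 24.4]
force: [0.8, 0.1, -3.2]
grip_width: 0.0176
```

```bash
python3 - <<'E'
from pos import *
plan([.525,-.301,.0334],[180,0,24.3],n=1,g=1,dec=4); print(env.get_obs()['force'])
E
```

```text
t 24.2833 q [-5.8, 27.6, 41.1, 102.7, -21.2, 57.5, -21.9] dist 0.0017 rot [ 0.09 -0.05  0.06] n 1 need 0.0
0.0002 -0.0013 0.001 0.0032 -0.0017 0.002 1; 
[ 0.78143489  0.1115866  -3.1541896 ]
```

Emit:
{"name": "servo_tool", "arguments": {"moves": "0 0 0.0015 0.002 0 0 1; 0 0 0 0 0 0 1; 0 0 0 0 0 0 1"}}

```text
time_s: 24.53
tool_pos: [0.5259, -0.3026, 0.0336]
tool_rot: [179.9, -0.1, 24.4]
force: [-0.2, 0.2, -3.1]
grip_width: 0.0173
```

Emit:
{"name": "servo_tool", "arguments": {"moves": "0 0 0.001 0 0 0 1; 0 0 0.001 0 0 0 1; 0 0 0 0 0 0 1"}}

```text
time_s: 24.78
tool_pos: [0.5261, -0.3028, 0.0337]
tool_rot: [180.0, -0.2, 24.4]
force: [0.7, -0.1, -3.0]
grip_width: 0.0175
```

Emit:
{"name": "servo_tool", "arguments": {"moves": "0 0 0 0 0 0 0; 0 0 0 0 0 0 0; 0 0 0 0 0 0 -0.4; 0 0 0 0 0 0 -0.4; 0 0 0 0 0 0 -0.4; 0 0 0 0 0 0 -0.4; 0 0 0 0 0 0 -0.4; 0 0 0 0 0 0 -0.4"}}

```text
time_s: 25.45
tool_pos: [0.5278, -0.3042, 0.0349]
tool_rot: [179.7, -0.3, 24.3]
force: [0.0, 0.3, -0.4]
grip_width: 0.0584
```

Emit:
{"name": "servo_tool", "arguments": {"moves": "-0.002 -0.001 -0.01 0 0 0 -0.4; 0 0 -0.02 0 0 0 -0.4; 0 0 -0.03 0 0 0 -0.4; 0 0 -0.03 0 0 0 -0.4; 0 0 -0.035 0 0 0 -0.4; 0 0 -0.035 0 0 0 -0.4; 0 0 -0.035 0 0 0 -0.4; 0 0 -0.02 0 0 0 -0.4; 0 0 0 0 0 0 -0.4; 0 0 0 0 0 0 -0.4"}}

```text
time_s: 26.28
tool_pos: [0.5204, -0.3041, 0.2643]
tool_rot: [179.9, -0.3, 24.1]
force: [1.0, 0.6, -1.0]
grip_width: 0.0608
```

```bash
python3 - <<'E'
from pos import *
c=cam('wrist'); save('w14.png',c['img'],1.4)
c=cam('scene'); save('s14.png',np.clip(c['img']*1.3,0,255).astype(np.uint8),1.4)
save('s14c.png',cv2.resize(c['img'][195:305,190:320],None,fx=5,fy=5,interpolation=2))
c=cam('top'); save('t14.png',np.clip(c['img']*1.3,0,255).astype(np.uint8),1.4)
E
```

```text
(no output)
```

View pics/w14.png

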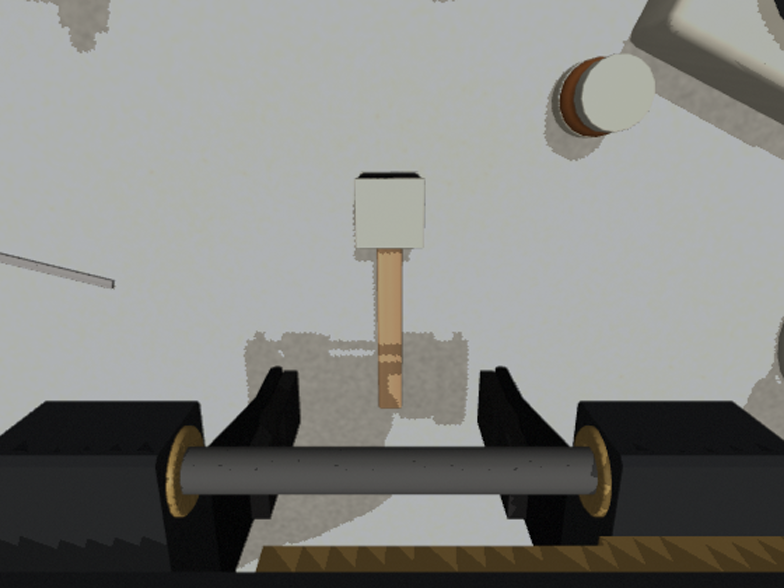

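View pics/s14.png

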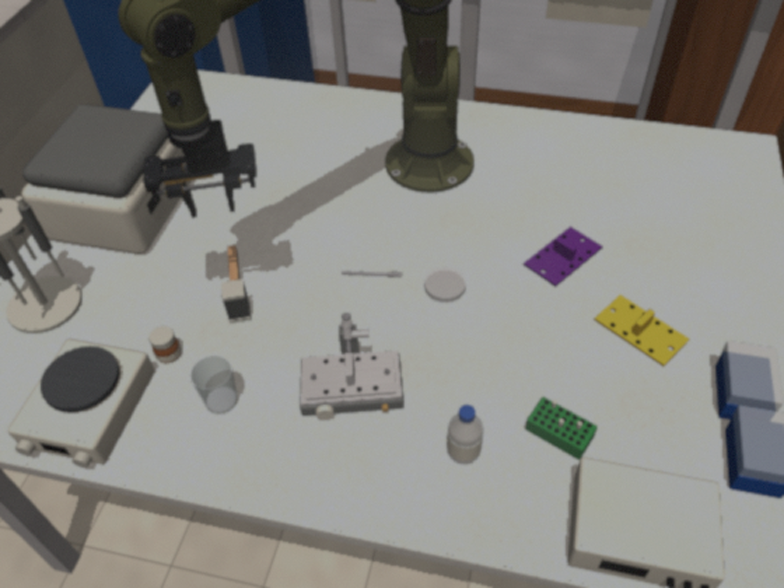

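View pics/s14c.png

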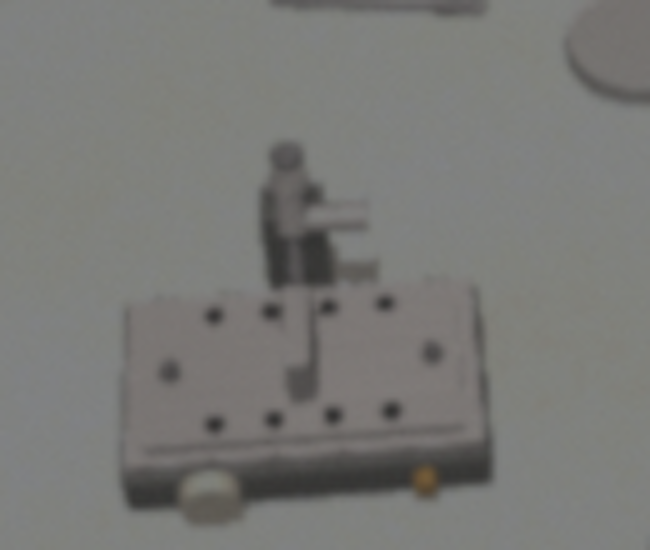

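View pics/t14.png

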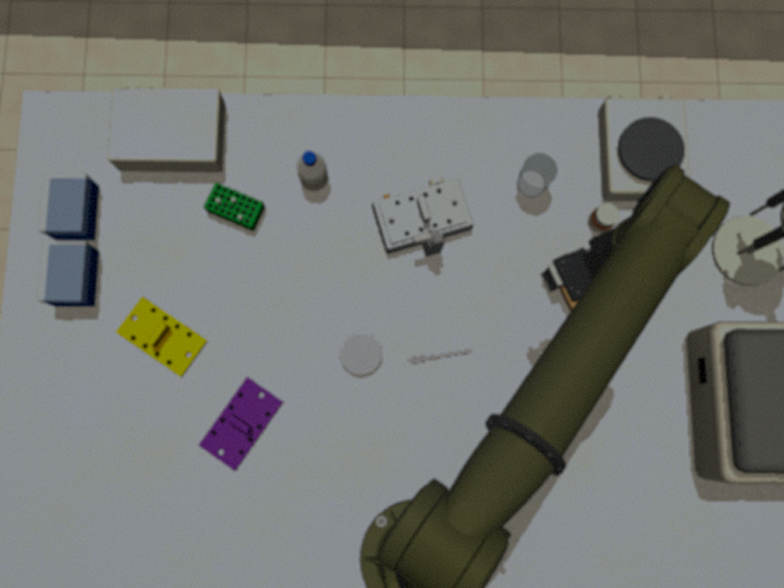

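```bash
python3 - <<'E'
from pos import *
c=cam('scene'); ax=Rm.apply([-np.sin(np.radians(25)),0,np.cos(np.radians(25))])
for d in (0,.016,.02): 
    u,v=proj(c,HEAD-d*ax); print(d,round((u-190)*5),round((v-195)*5))
E
```

```text
0 280 110
0.016 282 138
0.02 283 145
```

```bash
python3 -c "
from cell import env
print(env.sign_off()); print(env.get_obs()['time_s'])"
```

```text
the job is handed in; nothing more can be done
None
the job is handed in; nothing more can be done
```

The job is done and handed in at about 26 s on the robot's clock, against the 72 s limit.

- **Cover:** I gripped it by the rib, lowered it over both guide pins without resistance and let go. Afterwards its centre measured about (0.686, -0.012), the same as the seat. Both pin tips showed through the holes.
- **Lock pin:** One light blow along the pin's axis averaged about 0.27 m/s, with the mallet face within about 1° of square. The face went about 18 mm past first contact and came straight back. In the last picture the pin head is at about (286,150), against an expected (283,145) when down and (280,110) when up, so it snapped home and stayed.
- **Mallet:** It stands on its head at its original place, clear of the manifold, with the gripper raised well above it. In the last pictures nothing else looks to have moved.

**Not directly checked:** I could not measure the peak force on the pin. The wrist force read only a few newtons at the two moments I sampled it during the blow. I also let go of the mallet without a clear contact force, at most about 1 mm above the bench, and it stayed upright.

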